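Unlock and lift off a hot pot lid with a lid lifter

ROBOT

A 6-joint arm with a two-finger parallel gripper is mounted at the origin on the work surface; the furniture and walls round the work are solid. World frame = base frame: x ahead of the robot, y to its left, z up, the work surface at z = 0. Lengths are in mm, angles in rad, forces in N, time in s.
With the tool pointing down it reaches from about 350 to 850 mm from the base axis. Payload 8.1 kg.
Tool frame: the origin (TCP) lies at the very end of the fingers, on their centre line; the grasp point (between the pads) lies 19 mm behind it; z points along the fingers, x is the direction in which the jaws open and shut, and the axes are right-handed (so a half turn about z gives the same grasp; the last joint's range is limited). The gripper opens to 93 mm and grips with 3 to 60 N. Pads are 15 mm wide; open, the fingers measure 128 mm over their backs; the gripper's body (75 mm by 188 mm) begins 65 mm behind the grasp point.
Start: joints at [1.201, 0.13, 1.488, -0, 1.523, -0.085], TCP at [168.557, 575.842, 218.635] pointing down, gripper open.
Joint ranges: [-2.96, 2.96], [-0.89, 2.26], [0.02, 2.5], [-1.34, 4.48], [0, 2.73], [-2.66, 2.66]. Speed limits (rad/s): [2.39, 2.39, 2.79, 3.14, 3.14, 3.14].

INTERFACE

Orientations are given as a rotation vector (axis times angle).
In Python, from cell import env gives the robot as it stands. The module is installed in compiled form; this text tells all that it offers.
- The arm moves only by the tool send_rows, never from a script. Its argument "plan" is a list that holds one entry, the list of rows, each a list of 4 numbers: the shift along the tool's x, y, z in units of 60 mm (1.0 is 60 mm), then the turn about the tool's z in units of 5 degrees (1.0 is 5 degrees). In form: [[[dx, dy, dz, twist], ...]]. A call has 1 to 12 rows; each row is the pose to reach, as a shift and turn from the pose commanded when the call began, along the tool's axes at that moment; what a row does not reach only later rows make up. A row lasts 1/8 s, in which the tool goes at most 62.5 mm and 10.7 degrees, less where a joint would pass 70% of its speed; a pose out of reach is approached as far as the arm can. A call with a gripper value outside its range is refused whole. "grip" is the closure, from 0 (fully open) to 1 (shut), set as the call begins (left out, the last holds). The fingers move at their own pace and stop on an object; "newtons" is the grip in N (left out, the last holds). Time passes only in rows, so rows that repeat a pose let the fingers close. It gives the time, the measured TCP pose, the force and the opening at its end, in the units of the state.
- env.sense(): the state, without advancing time (a new reading comes with each control period).
- env.get_image(name): name is "scene" or "top" or "wrist"; returns the picture (400x640x3 uint8, red, green, blue); there is no depth.
- env.camera_info(name): a dict with "K" (3x3 intrinsics, pixels), "cam_to_world" (4x4, takes a point from camera to world coordinates); the wrist camera has in their place "tool_from_camera" (4x4, takes a point from camera to tool coordinates, whose origin is the TCP and whose axes are the tool frame's). Camera axes: x right, y down, z forward; pixel columns grow to the right and rows downward; lengths in mm; the calibration is good to about 2 mm. A picture is of the moment at which its call begins: read the wrist's pose just before it. camera_info takes no time and is no camera call.
- env.hand_in(): hands the job in, once; it reports no verdict.
The state is a dict: "clock": time; "joint_positions": joint angles; "dq": joint speeds; "joint_efforts": joint torques, N m; "tcp_pos": TCP position; "orientation": TCP orientation; "wrist_force": force on the tool from outside, world axes, zero at the start; "ft_torque": the same for the moment, N m; "opening": finger opening in mm.
Only numpy, scipy, OpenCV 4.12 (cv2) and the standard library are available. Lean on these libraries where they do the work, as an engineer would, in place of code of your own. Each camera call takes 0.05 s, during which the arm holds its last target.

TASK

The lid of the heat-treatment pot is hot and still locked by lugs hidden under the pot's rim. Take the lifter from its holder by its wooden grip, hook both its hooks under the lid's loop handle and, pulling up only lightly, turn the lid anticlockwise (seen from above) until you feel the lugs come free in their gaps; never force it. Lift the lid off level, set it down gently so that it sits fully home on the ring stand, and put the lifter back upright in its holder, touching the hot lid and pot with nothing but the lifter and leaving the other things alone.

Things in the scene. Friction and masses are not known exactly. Their poses are not given: they have to be found in the camera images.
- pot: Dark steel round pot, 116 mm outside diameter, on a 130 x 130 x 8 mm base plate bolted to the table. Origin: centre of the plate's underside, on the table; the rim is 68 mm above it. Inside the mouth a 5 mm thick inward lip (opening 88 mm) has three gaps 120 degrees apart; the lid hides them and they are not tied to the pot's axes.
- lid: Steel lid, 0.3 to 0.55 kg: flange 124 mm diameter, 6 mm thick, lying on the rim; under it a plug 86 mm diameter, 16 mm deep. Origin: centre of the flange's underside, z up, y along the loop handle's bar. Anticlockwise from above = positive about z. It comes free 15 to 55 degrees anticlockwise of its start.
- lid_lugs (a point): On the lid's axis, 14 mm under its origin, at the underside of its three lugs (120 degrees apart, 14 mm wide, reaching 50 mm from the axis, 7 mm thick). They are caught under the pot's lip with 2 mm of play up and down. They pass the gaps within a window about 13 degrees wide; turned past it they lock again. Once free, a lift of 20 mm clears the rim.
- loop_bar (a point): Middle of the straight bar of the lid's loop handle: 8 mm round bar along the lid's y, axis 40 mm above the lid's origin; 30 mm of free height between the flange's top and the bar, about 76 mm free between the legs.
- lifter: Lid lifter, upright, 152 mm high, 0.25 kg: two parallel C-shaped steel hooks, each 6 mm thick, 22 mm either side of the middle along its y, joined by a crossbar, a stem and a wooden grip on top. Origin: centre underneath, below the grip's middle, z up. The hooks open towards its +x; bars enter over the lip and drop into the seat. It may be used either way round (half a turn about z).
- hook_seat (a point): Where a seated bar's axis lies, midway between the hooks, 9 mm above the lifter's origin. Seat: 10 mm wide (x = -5 to +5 mm), floor 5 mm over the underside. In front of it a flared lip reaches x = +17 mm and is 19 mm high; the sole spans x = -19 to +17 mm, the back of the hook x = -20 to -13 mm, its upper arm starts 58 mm above the underside.
- lifter_grip (a point): Centre of the lifter's wooden grip: block 24 mm along the lifter's x, 44 mm along its y, 44 mm high, centred 130 mm above the lifter's origin.
- holder: Steel open-topped pocket on a small plate (84 x 100 x 6 mm), fixed: the lifter stands in it. Outside 58 mm along x, 72 mm along y, walls 5 mm, so 48 x 62 mm inside; top edge 45 mm and inner floor 10 mm above the table. Origin: centre underneath, on the table.
- ring_stand: Dark steel ring on three short legs, fixed: inside diameter 110 mm, outside 136 mm, top 36 mm above the table. The lid's plug and lugs go inside the ring and the flange rests on top. Origin: on the ring's axis at table height.
- tape_measure: Yellow tape measure, 36 x 68 x 62 mm, loose bystander; origin at the centre of its underside.
- c_clamp: C-clamp lying flat, 146 x 78 x 16 mm, loose bystander; origin at the centre of its underside.
There are look-alikes about, which are no part of the job. Leave any blue look-alike of the lifter alone.

How it is judged (in metres and radians):
On the way, in this order (a step that is already met when the one before it is completed fails the run):
1. the lifter holds the lid by its loop and has begun to pull (contact force between lifter and lid above 1.5 N and z of loop_bar in the frame of lifter between 0.006 and 0.016 m and x of loop_bar in the frame of lifter between -0.006 and 0.006 m), for 0.2 s.
2. the lid hangs level from the lifter, well clear of the pot (z of lid in the frame of pot above 0.086 m and contact force between lifter and lid above 1.5 N and angle between lid's own z axis and vertical below 0.2 rad), for 0.2 s.
3. the lid sits fully home on the ring stand (horizontal distance between lid and ring_stand below 0.01 m and z of lid in the frame of ring_stand between 0.033 and 0.0385 m and angle between lid's own z axis and vertical below 0.06 rad), for 0.2 s.
At the end, for the whole second after the job is handed in: The lid rests level on the ring stand (axes within 10 mm, flange down on the ring, tilt under 0.06 rad), the lifter stands upright (within 0.12 rad) on the floor of its holder, both at rest and released (all of step 3 and linear speed of each of lid, lifter below 0.01 m/s and z of lifter in the frame of holder below 0.013 m and horizontal distance between lifter and holder below 0.015 m and angle between lifter's own z axis and vertical below 0.12 rad); the robot touches nothing.
It fails at once if the lid is forced: the lifter and the lid press on each other with more than 35 N (contact force between lifter and lid above 35 N).
It fails at once if the lid is dropped or pressed on the ring stand with more than 25 N (contact force between lid and ring_stand above 25 N).
It fails at once if the lid tips by more than 0.3 rad (angle between lid's own z axis and vertical above 0.3 rad).
It fails at once if the robot touches the hot lid or pot (contact force between any of the fingers, the arm and lid above 0.5 N or contact force between any of the fingers, the arm and pot above 0.5 N).
It fails at once if a bystander is moved by more than 20 mm (distance of any of tape_measure, c_clamp from where it was at the start of the episode above 0.02 m).
It also fails if it takes over 67 s, if anything falls off the work surface, if the arm or the gripper's body presses on something with over 40 N, if the wrist force passes 120 N, or if a joint passes its speed limit or range.

## Working session

There is one attempt and no reset: what is moved stays moved. The work goes in short steps, Python scripts to look and compute and a tool call to move; the robot and the scene stay as the last step left them, time stands still between calls to the robot, and variables do not carry over. Pictures are saved under pics/ and viewed, and the job is handed in when it is done.

Besides the shell and the picture viewer there is one more tool, called after "Emit:" in YAML: its name, and indented under it one key for each argument. send_rows: Moves the arm, as the interface text tells. Its arguments: {"type":"object","properties":{"plan":{"type":"array","items":{"type":"array","items":{"type":"array","items":{"type":"number"}}}},"grip":{"type":"number"},"newtons":{"type":"number"}},"required":["plan"]}

```bash
mkdir -p pics; ls
python3 - <<'E'
from cell import env
import cv2,numpy as np
s=env.sense();print(s)
for n in ("scene","top"):
    im=env.get_image(n);cv2.imwrite(f"pics/{n}0.png",im[:,:,::-1])
    c=env.camera_info(n);print(n,np.round(c["K"],1).tolist(),np.round(c["cam_to_world"],4).tolist())
print(env.camera_info("wrist"))
E
```

```text
pics
{'clock': 0.0, 'joint_positions': array([ 1.20059067e+00,  1.31134919e-01,  1.48925587e+00,  2.97829366e-06,
        1.52299762e+00, -8.53756586e-02]), 'dq': array([-0.00070102, -0.00063308, -0.00020542,  0.00047558,  0.00174643,
        0.00125044]), 'joint_efforts': array([-8.42901250e-05, -5.59843504e+01, -4.91755700e+01,  7.69131398e-02,
        3.54982086e-02, -1.14385659e-04]), 'tcp_pos': array([168.35739221, 575.31420089, 217.61598143]), 'orientation': array([ 2.51349103e+00,  1.88308464e+00, -2.39522976e-03]), 'wrist_force': array([0.08175379, 0.38610383, 0.61554774]), 'ft_torque': array([-0.01879375, -0.0368338 , -0.03449866]), 'opening': 92.95057234431806}
scene [[383.7, 0.0, 315.7], [0.0, 383.7, 198.7], [0.0, 0.0, 1.0]] [[0.8264, -0.2973, 0.4783, 44.8173], [-0.5628, -0.4045, 0.7209, -685.0355], [-0.0208, -0.8649, -0.5015, 665.6853], [0.0, 0.0, 0.0, 1.0]]
top [[457.8, 0.0, 320.0], [0.0, 457.8, 200.9], [0.0, 0.0, 1.0]] [[-0.0111, -0.9917, 0.1285, 375.4011], [-0.9999, 0.0111, -0.0011, 91.6895], [-0.0003, -0.1285, -0.9917, 1545.3929], [0.0, 0.0, 0.0, 1.0]]
{'K': array([[324.0515758 ,   0.        , 321.94872984],
       [  0.        , 324.0515758 , 203.68709446],
       [  0.        ,   0.        ,   1.        ]]), 'tool_from_camera': array([[ 9.99999716e-01,  5.60999123e-04,  5.04096331e-04,
        -4.95274677e-01],
       [-6.87119447e-04,  9.53232511e-01,  3.02237171e-01,
        -8.36222625e+01],
       [-3.10966223e-04, -3.02237432e-01,  9.53232625e-01,
        -1.66702845e+02],
       [ 0.00000000e+00,  0.00000000e+00,  0.00000000e+00,
         1.00000000e+00]])}
```

View pics/scene0.png

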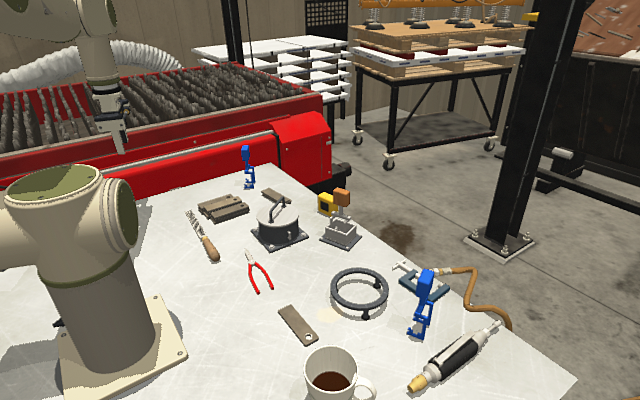

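View pics/top0.png

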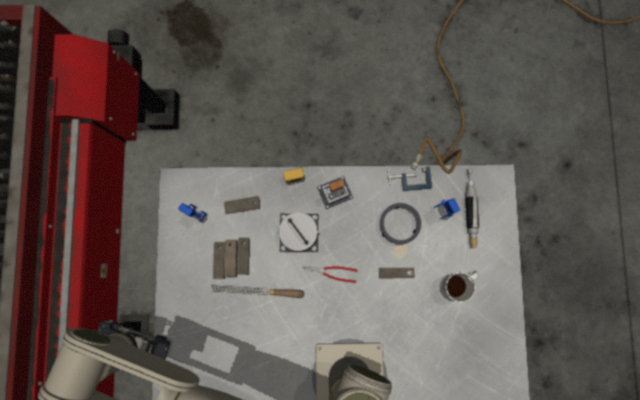

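The scene picture shows the pot and lid at (279,222), the holder with the brown-gripped lifter at (341,215), the ring stand at (359,292), the tape at (326,203) and the clamp at (425,283). Three things could be taken for the lifter: the brown grip at scene (342,197), and the blue ones at (247,165) and (425,300). I choose the brown one in the pocket and check it in a close crop.

```bash
cat > h.py <<'E'
import numpy as np,cv2
from cell import env
from scipy.spatial.transform import Rotation as R
def ray(name,uv,z,T=None):
    c=env.camera_info(name);K=c["K"];M=c["cam_to_world"] if T is None else T
    d=M[:3,:3]@np.linalg.solve(K,[uv[0],uv[1],1.]);o=M[:3,3]
    return o+d*(z-o[2])/d[2]
def proj(name,P,T=None):
    c=env.camera_info(name);K=c["K"];M=c["cam_to_world"] if T is None else T
    p=(np.atleast_2d(P)-M[:3,3])@M[:3,:3]; q=p@np.array(K).T
    return q[:,:2]/q[:,2:]
def wristT(s):
    T=np.eye(4);T[:3,:3]=R.from_rotvec(s["orientation"]).as_matrix();T[:3,3]=s["tcp_pos"]
    return T@env.camera_info("wrist")["tool_from_camera"]
def shot(name,fn):
    s=env.sense();im=env.get_image(name);cv2.imwrite(fn,im[:,:,::-1]);return s
E
python3 - <<'E'
from h import *
for n,uv,z in [("top",(298,231),74),("top",(336,186),152),("top",(401,224),36),("top",(335,192),0)]:
    print(uv,np.round(ray(n,uv,z),1))
im=cv2.imread("pics/top0.png");cv2.imwrite("pics/t1.png",cv2.resize(im[160:260,260:440],None,fx=4.4,fy=4.4,interpolation=cv2.INTER_CUBIC))
im=cv2.imread("pics/scene0.png");cv2.imwrite("pics/s1.png",cv2.resize(im[175:325,245:395],None,fx=4,fy=4,interpolation=cv2.INTER_CUBIC))
E
```

```text
(298, 231) [469.4 161.9  74. ]
(336, 186) [601.8  40.4 152. ]
(401, 224) [ 491.1 -176.6   36. ]
(335, 192) [605.8  38.5   0. ]
```

View pics/t1.png

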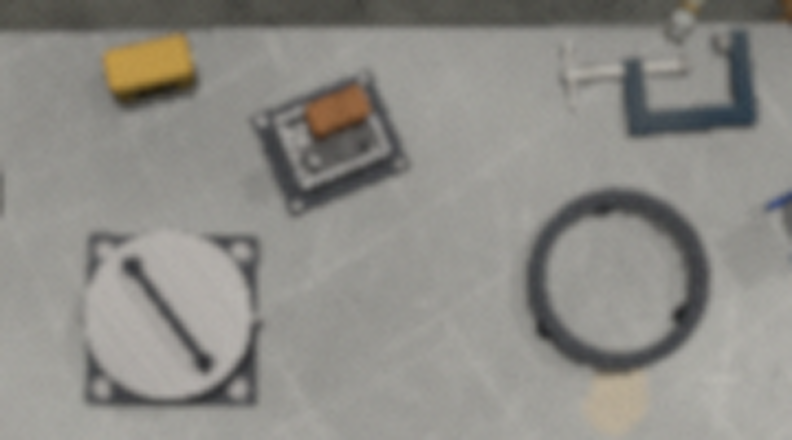

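View pics/s1.png

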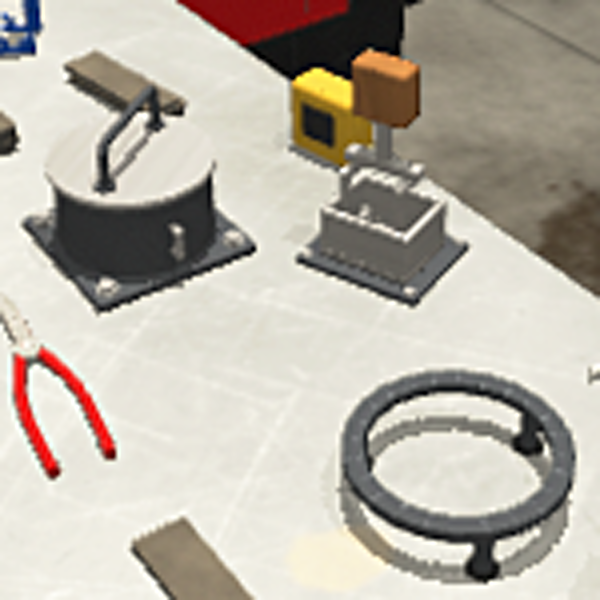

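The close crop confirms it: a wooden grip on steel stands in the grey pocket at scene (341,215), and both blue ones stand elsewhere. I'll move over for wrist-camera views.

```bash
cat >> h.py <<'E'
def yaw(s):
    M=R.from_rotvec(s["orientation"]).as_matrix();return np.degrees(np.arctan2(M[1,0],M[0,0]))
def goto(P,yw,s=None):
    "deltas from measured pose, in row units; yw=world yaw of tool x, deg"
    s=s or env.sense();M=R.from_rotvec(s["orientation"]).as_matrix()
    d=M.T@(np.array(P)-s["tcp_pos"]);y=yaw(s);dt=(-(yw-y)+180)%360-180
    print("at",np.round(s["tcp_pos"],1),"yaw",round(y,2),"-> d",np.round(d/60,3),"twist",round(dt/5,3),"mm",np.round(d,1))
def axis(s): return R.from_rotvec(s["orientation"]).as_matrix()
E
python3 - <<'E'
from h import *
s=env.sense();print(np.round(axis(s),3))
M=axis(s)
goto(np.array([469,162,250])-25*M[:,1],yaw(s))
goto(np.array([603,40,260])-25*M[:,1],yaw(s))
E
```

```text
[[ 0.281  0.96  -0.001]
 [ 0.96  -0.281 -0.001]
 [-0.002 -0.    -1.   ]]
at [168.4 575.4 217.7] yaw 73.68 -> d [-5.205  6.328 -0.531] twist 0.0 mm [-312.3  379.7  -31.8]
at [168.4 575.4 217.7] yaw 73.68 -> d [-6.529  9.043 -0.696] twist 0.0 mm [-391.7  542.6  -41.7]
```

Emit:
send_rows:
  plan:
    - [[-0.3, 0.4, -0.5, 0], [-0.8, 1.0, -0.53, 0], [-1.4, 1.7, -0.53, 0], [-2.0, 2.45, -0.53, 0], [-2.6, 3.2, -0.53, 0], [-3.2, 3.95, -0.53, 0], [-3.8, 4.65, -0.53, 0], [-4.4, 5.35, -0.53, 0], [-4.9, 5.95, -0.53, 0], [-5.2, 6.33, -0.53, 0], [-5.2, 6.33, -0.53, 0], [-5.2, 6.33, -0.53, 0]]

```text
clock: 1.6
tcp_pos: [444.9, 170.1, 250.1]
orientation: [-2.514, -1.883, 0.001]
wrist_force: [-0.2, 0.3, -0.3]
opening: 92.9
```

Run:
```python
from h import *
s=shot("wrist","pics/w1.png");print(s["tcp_pos"],yaw(s),s["clock"],s["dq"])
np.save("w1.npy",wristT(s))
goto(np.array([603,40,260])-25*axis(s)[:,1],yaw(s))
```

```text
[444.89914783 170.13679911 250.1194683 ] 73.67329726540294 1.6 [ 0.02077089 -0.00484725  0.00107575  0.00037767  0.00062504 -0.00127986]
at [444.8 170.4 250.2] yaw 73.72 -> d [-1.348  2.723 -0.165] twist 0.01 mm [-80.9 163.4  -9.9]
```

View pics/w1.png

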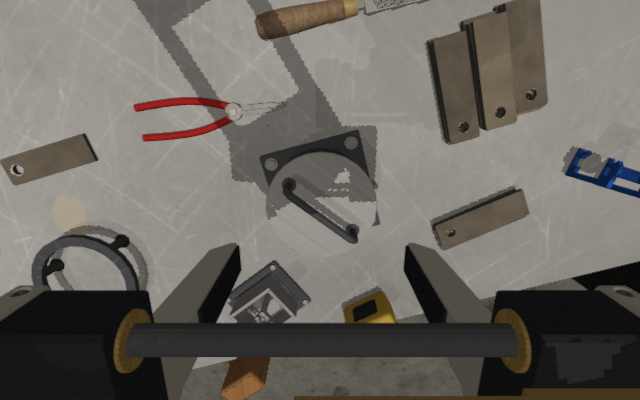

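The wrist view shows the pot and lid at (322,205) with the bar running from (288,185) to (352,234), the holder at (270,300) and the wooden grip at (245,375). I'll move over the holder next.

Emit:
send_rows:
  plan:
    - [[-0.3, 0.5, -0.2, 0], [-0.7, 1.3, -0.2, 0], [-1.1, 2.1, -0.2, 0], [-1.35, 2.5, -0.2, 0], [-1.35, 2.5, -0.2, 0], [-1.35, 2.5, -0.2, 0]]

```text
clock: 2.4
tcp_pos: [566.0, 51.2, 262.3]
orientation: [-2.512, -1.885, 0.0]
wrist_force: [0.0, 0.2, 1.3]
opening: 93.0
```

Run:
```python
from h import *
s=shot("wrist","pics/w2.png");print(s["tcp_pos"],yaw(s),s["clock"])
np.save("w2.npy",wristT(s))
im=cv2.imread("pics/w1.png");cv2.imwrite("pics/w1c.png",cv2.resize(im[120:270,240:400],None,fx=4,fy=4,interpolation=cv2.INTER_CUBIC))
```

```text
[565.97681527  51.22772821 262.31288846] 73.75135208321274 2.4
```

View pics/w1c.png

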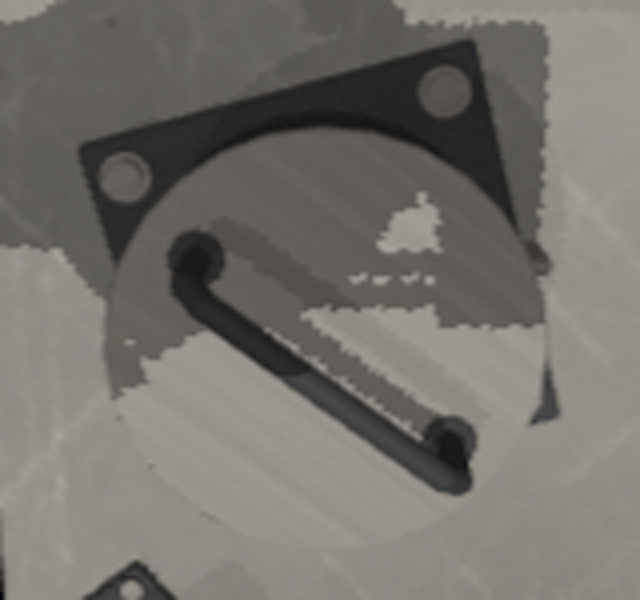

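View pics/w2.png

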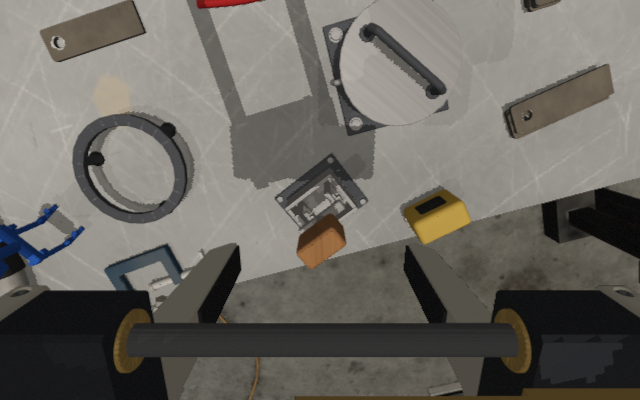

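The holder is at (322,193), the grip at (322,240), the ring at (133,167) and the tape at (438,215). Next I'll fit the geometry.

Run:
```python
from h import *
im=cv2.imread("pics/w2.png");cv2.imwrite("pics/w2c.png",cv2.resize(im[145:275,260:390],None,fx=4.6,fy=4.6,interpolation=cv2.INTER_CUBIC))
cv2.imwrite("pics/w2r.png",cv2.resize(im[100:230,60:200],None,fx=4,fy=4,interpolation=cv2.INTER_CUBIC))
```

```text
(no output)
```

View pics/w2c.png

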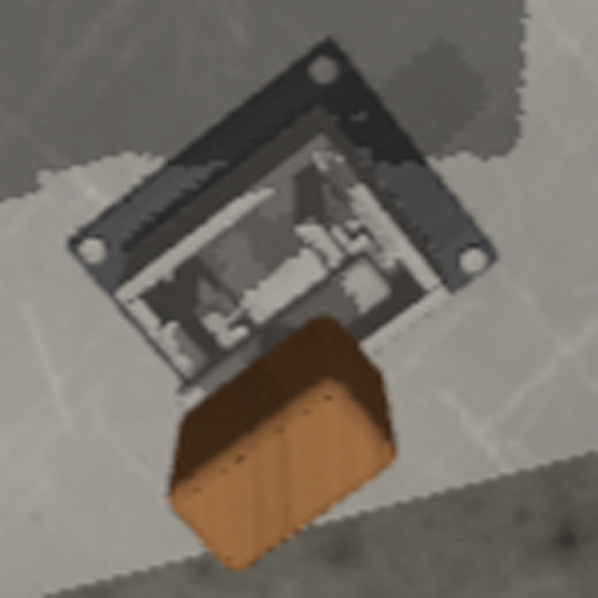

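View pics/w2r.png

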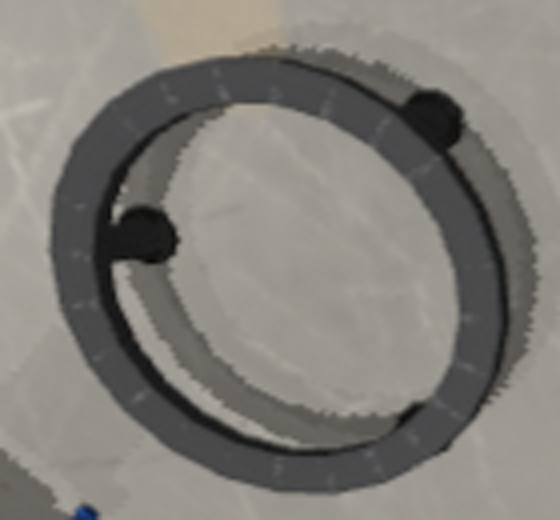

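```bash
cat > fit.py <<'E'
from h import *
from scipy.optimize import least_squares
T1=np.load("w1.npy");T2=np.load("w2.npy")
def fit(model,uv,T,x0):
    def f(p):
        a=p[2];c,s_=np.cos(a),np.sin(a)
        P=np.c_[p[0]+model[:,0]*c-model[:,1]*s_,p[1]+model[:,0]*s_+model[:,1]*c,model[:,2]]
        return (proj("wrist",P,T)-uv).ravel()
    r=least_squares(f,x0);print("fit",np.round(r.x[:2],1),"deg",round(np.degrees(r.x[2]),1),"res",np.round(r.fun,1));return r.x
if __name__=="__main__":
    uv=np.array([[330,38],[495,260],[70,240]])/4.6+[260,145]
    # plate points world at z=6
    print([np.round(ray("wrist",u,6,T2)[:2],1) for u in uv])
    g=np.array([[172,495],[237,572],[395,457],[328,380]])/4.6+[260,145]
    G=[ray("wrist",u,162,T2)[:2] for u in g];print("grip top z162",np.round(G,1),np.mean(G,0))
    # lid bar ends in w1
    b=np.array([[195,285],[455,478]])/4+[240,120]
    B=[ray("wrist",u,108,T1)[:2] for u in b];print("bar",np.round(B,1),np.mean(B,0))
    # flange ellipse extreme points -> z=74 circle
    e=np.array([[320,127],[105,330],[545,320],[325,550],[165,180],[160,480],[500,480]])/4+[240,120]
    E_=np.array([ray("wrist",u,74,T1)[:2] for u in e])
    r=least_squares(lambda p:np.hypot(*(E_-p[:2]).T)-p[2],[469,162,62]);print("lid circ",r.x,np.round(r.fun,1))
    o=np.array([[255,57],[52,245],[510,260],[300,492],[110,110],[120,400],[450,440],[400,110]])/4+[60,100]
    O=np.array([ray("wrist",u,36,T2)[:2] for u in o])
    r=least_squares(lambda p:np.hypot(*(O-p[:2]).T)-p[2],[490,-176,68]);print("ring outer",r.x,np.round(r.fun,1))
    pc=np.array([[82,148],[473,40]])/4+[240,120]
    print("pot plate corners",[np.round(ray("wrist",u,8,T1)[:2],1) for u in pc])
    b=np.array([[365,30],[438,92]])
    B=[ray("wrist",u,108,T2)[:2] for u in b];print("bar from w2",np.round(B,1),np.mean(B,0))
E
python3 fit.py
```

```text
[array([551.5,  68.5]), array([628.7,  97.7]), array([587.5, -21.5])]
grip top z162 [[605.3  16.2]
 [625.2  23.6]
 [609.7  60.6]
 [590.4  52.4]] [607.66226518  38.22165947]
bar [[436.8 138. ]
 [505.  186.5]] [470.90651431 162.26022379]
lid circ [472.5346898  161.15382459  62.32842878] [-0.6 -0.9 -1.2 -0.4  1.8 -0.3  1.6]
ring outer [ 499.20713567 -174.66897831   68.66496266] [-0.7  1.1  2.3 -0.2 -1.1  0.6 -1.8 -0.2]
pot plate corners [array([407.4,  99.7]), array([409.7, 226.8])]
bar from w2 [[438.5 127.8]
 [508.2 181. ]] [473.32151888 154.41302409]
```

```bash
cat > ov.py <<'E'
from h import *
def lifter_pts(o,yw):
    prof=np.array([[-20,0],[17,0],[17,19],[5,5+4],[5,5],[-5,5],[-13,12],[-13,58],[5,58],[5,66],[-20,66],[-20,0]],float)
    a=np.radians(yw);Rz=np.array([[np.cos(a),-np.sin(a),0],[np.sin(a),np.cos(a),0],[0,0,1]])
    out=[]
    for y in (-22,22): out.append((np.c_[prof[:,0],np.full(len(prof),y),prof[:,1]])@Rz.T+o)
    for z in (108,152):
        out.append(np.array([[-12,-22,z],[12,-22,z],[12,22,z],[-12,22,z],[-12,-22,z]])@Rz.T+o)
    return out
E
python3 - <<'E'
from ov import *
im=cv2.imread("pics/w2.png");T=np.load("w2.npy");outs=[]
for yw in (21,201):
    f=5;c=cv2.resize(im[145:265,270:350],None,fx=f,fy=f,interpolation=cv2.INTER_CUBIC)
    for i,P in enumerate(lifter_pts(np.array([607.8,38.2,10]),yw)):
        q=((proj("wrist",P,T)-[270,145]+.5)*f).astype(np.int32)
        cv2.polylines(c,[q],False,[(0,0,255),(0,255,0),(255,0,0),(255,0,0)][i],1)
    outs.append(c)
cv2.imwrite("pics/ov2.png",np.hstack(outs))
im=cv2.imread("pics/scene0.png");outs=[]
for yw in (21,201):
    f=6;c=cv2.resize(im[180:255,310:372],None,fx=f,fy=f,interpolation=cv2.INTER_CUBIC)
    for i,P in enumerate(lifter_pts(np.array([607.8,38.2,10]),yw)):
        q=((proj("scene",P)-[310,180]+.5)*f).astype(np.int32)
        cv2.polylines(c,[q],False,[(0,0,255),(0,255,0),(255,0,0),(255,0,0)][i],1)
    outs.append(c)
cv2.imwrite("pics/ov1.png",np.hstack(outs))
E
```

```text
(no output)
```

View pics/ov2.png

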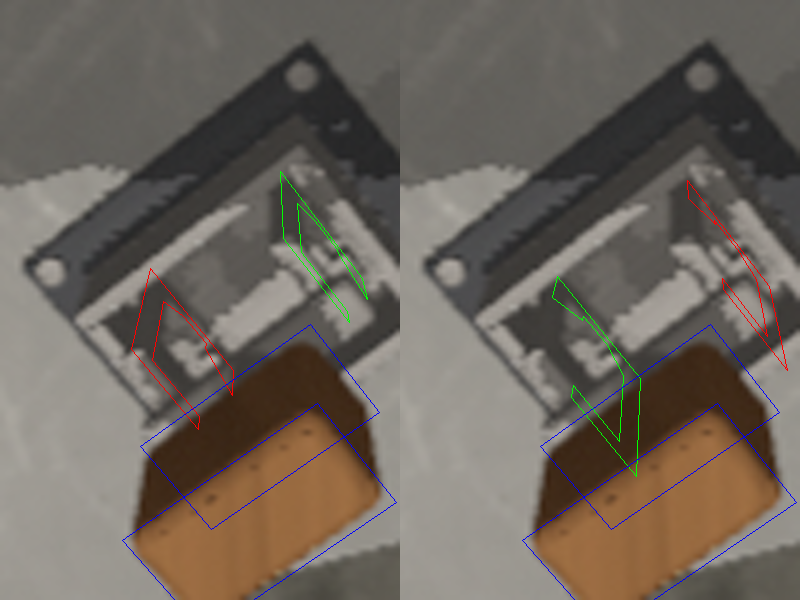

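View pics/ov1.png

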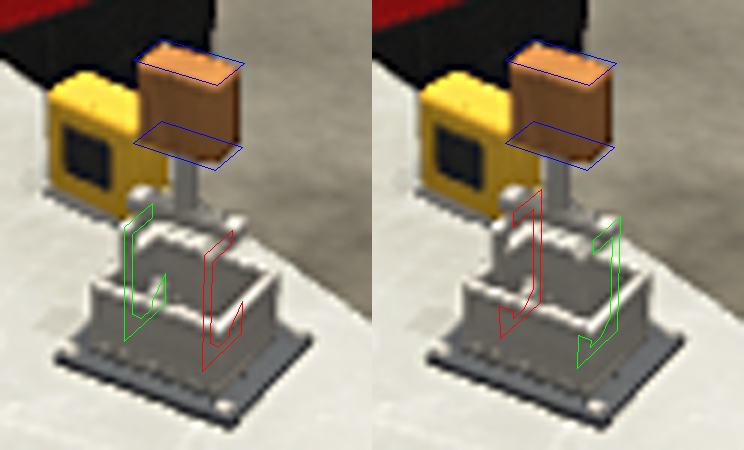

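The overlay fits a lifter standing centred in the holder, at about (607.8, 38.2) with yaw about 21°, and with its hooks opening towards +x (yaw 21°, not 201°). The measured sizes check out: plate 82×97 mm, bar 84 mm over the legs, lid radius 62.3 mm, ring radius 68.7 mm. Next is the grasp approach.

Run:
```python
from h import *
print(env.sense()["joint_positions"])
goto([607.8,38.2,185],21.2)
```

```text
[-2.07207953e-05  3.03535657e-02  1.51430953e+00  3.96626870e-04
  1.59724657e+00 -1.28767822e+00]
at [565.9  51.3 262.5] yaw 73.78 -> d [-0.016  0.732  1.291] twist 10.516 mm [-0.9 43.9 77.4]
```

Emit:
send_rows:
  plan:
    - [[0, 0.1, 0, 1.5], [0, 0.3, 0.1, 3.3], [0, 0.5, 0.3, 5.1], [-0.016, 0.65, 0.5, 6.9], [-0.016, 0.73, 0.7, 8.7], [-0.016, 0.73, 0.9, 10.1], [-0.016, 0.73, 1.05, 10.5], [-0.016, 0.73, 1.05, 10.5], [-0.016, 0.73, 1.05, 10.5]]

```text
clock: 3.58
tcp_pos: [608.5, 37.0, 200.2]
orientation: [3.087, 0.581, 0.001]
wrist_force: [0.5, 0.2, 0.3]
opening: 92.9
```

Run:
```python
from h import *
s=shot("wrist","pics/w3.png");print(s["tcp_pos"],yaw(s),s["clock"])
np.save("w3.npy",wristT(s))
goto([607.8,38.2,121],21.2)
im=cv2.imread("pics/w3.png");cv2.imwrite("pics/w3c.png",cv2.resize(im[150:400,160:480],None,fx=2.4,fy=2.4,interpolation=cv2.INTER_CUBIC))
```

```text
[608.48860236  36.95893071 200.18054696] 21.30854071104837 3.575
at [608.6  36.8 200.3] yaw 21.28 -> d [-0.006 -0.027  1.321] twist 0.015 mm [-0.4 -1.6 79.3]
```

View pics/w3c.png

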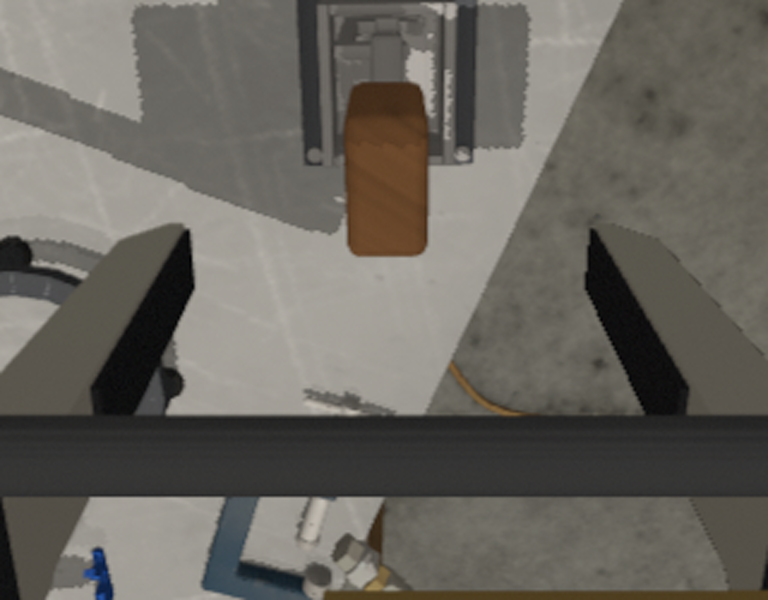

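Run:
```python
from h import *
T=np.load("w3.npy")
u=np.array([[346,146],[426,146],[347,254],[428,254]])/2.4+[160,150]
P=np.array([ray("wrist",x,162,T) for x in u]);print(np.round(P,1),P.mean(0))
goto([*P.mean(0)[:2],121],21.2)
```

```text
[[593.1  45.7 162. ]
 [613.8  53.8 162. ]
 [604.9  14.6 162. ]
 [626.9  23.2 162. ]] [609.65841524  34.32042726 162.        ]
at [608.6  36.8 200.3] yaw 21.28 -> d [-1.000e-03  4.400e-02  1.321e+00] twist 0.015 mm [-0.   2.7 79.3]
```

Emit:
send_rows:
  plan:
    - [[-0.006, -0.035, 0.3, 0], [-0.006, -0.035, 0.8, 0], [-0.006, -0.035, 1.15, 0], [-0.006, -0.035, 1.32, 0], [-0.006, -0.035, 1.32, 0]]

```text
clock: 4.25
tcp_pos: [606.7, 38.4, 119.3]
orientation: [-3.088, -0.577, 0.002]
wrist_force: [0.2, 0.3, -0.8]
opening: 93.3
```

Emit:
send_rows:
  plan:
    - [[0, 0, 0, 0], [0, 0, 0, 0], [0, 0, 0, 0], [0, 0, 0, 0], [0, 0, 0, 0], [0, 0, 0, 0]]
  grip: 1
  newtons: 50

```text
clock: 5.0
tcp_pos: [607.2, 38.4, 120.2]
orientation: [-3.088, -0.577, 0.0]
wrist_force: [0.5, -0.0, -0.0]
opening: 37.6
```

Run:
```python
from h import *
s=shot("wrist","pics/w4.png");print(s["tcp_pos"],yaw(s),s["clock"],s["wrist_force"],s["opening"])
np.save("w4.npy",wristT(s))
```

```text
[607.23856386  38.43019587 120.22752273] 21.185173876228944 5.0 [ 0.50281697 -0.01311731 -0.009316  ] 37.597201152193854
```

View pics/w4.png

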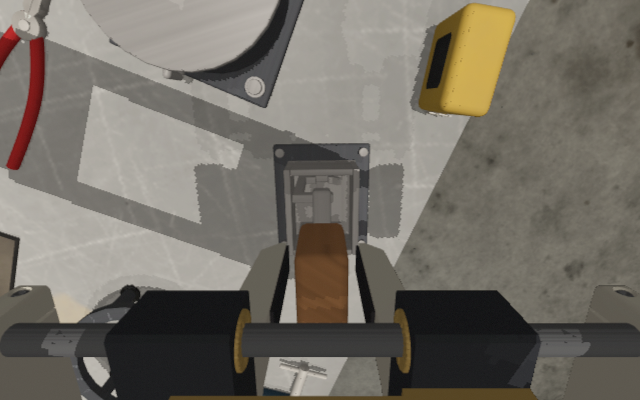

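The picture shows the fingers closing evenly on the grip at (322,265), with the opening still at 37.6 mm, so I'll close further. The holder plate is centred at (322,200).

Emit:
send_rows:
  plan:
    - [[0, 0, 0, 0], [0, 0, 0, 0], [0, 0, 0, 0], [0, 0, 0, 0]]

```text
clock: 5.55
tcp_pos: [607.3, 38.4, 120.2]
orientation: [-3.088, -0.577, 0.0]
wrist_force: [1.2, 0.2, -0.3]
opening: 23.6
```

Run:
```python
from h import *
s=env.sense();print(s["tcp_pos"],yaw(s),s["clock"],s["wrist_force"],s["ft_torque"],s["opening"])
```

```text
[607.25303233  38.43613153 120.206168  ] 21.18249685313027 5.55 [ 1.1560395   0.20845635 -0.34591154] [-0.03200982  0.01603158  0.00672058] 23.616347773397248
```

The grip is held at 23.6 mm. Next I'll lift straight up.

Emit:
send_rows:
  plan:
    - [[0, 0, -0.1, 0], [0, 0, -0.35, 0], [0, 0, -0.8, 0], [0, 0, -1.3, 0], [0, 0, -1.8, 0], [0, 0, -2.1, 0], [0, 0, -2.2, 0], [0, 0, -2.2, 0]]

```text
clock: 6.55
tcp_pos: [607.2, 38.4, 251.9]
orientation: [-3.088, -0.577, 0.001]
wrist_force: [-0.2, -0.1, -2.5]
opening: 23.8
```

Run:
```python
from h import *
shot("scene","pics/s5.png")
s=env.sense();print(s["tcp_pos"],yaw(s),s["clock"],s["wrist_force"],s["ft_torque"],s["opening"])
goto([449,194,255],-54.6)
im=cv2.imread("pics/s5.png")
cv2.imwrite("pics/s5c.png",cv2.resize(im[60:260,230:430],None,fx=3,fy=3,interpolation=cv2.INTER_CUBIC))
```

```text
[606.82172098  38.42516685 251.08192213] 21.184280748083925 6.6 [-0.49162545 -0.60446584 -3.46870791] [-0.09718375 -0.00717772 -0.0381112 ] 24.15444862761166
at [606.8  38.4 251.1] yaw 21.18 -> d [-1.516 -3.368 -0.061] twist 15.157 mm [ -90.9 -202.1   -3.7]
```

View pics/s5c.png

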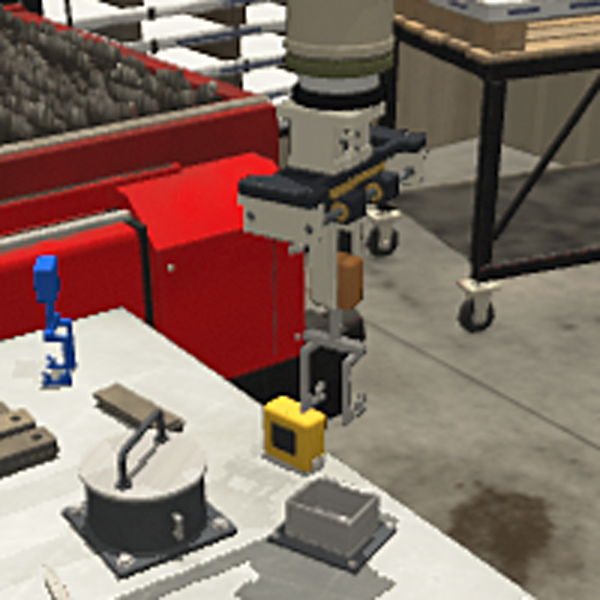

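The lifter hangs upright in the fingers, and its lips at crop (318,390) and (358,405) open away towards +x as expected. I'll swing to beside the bar at a clear height.

Emit:
send_rows:
  plan:
    - [[-0.05, -0.1, 0, 1.0], [-0.2, -0.4, -0.05, 2.6], [-0.4, -0.8, -0.05, 4.3], [-0.6, -1.3, -0.05, 6.0], [-0.8, -1.8, -0.05, 7.7], [-1.05, -2.3, -0.05, 9.4], [-1.25, -2.8, -0.05, 11.1], [-1.4, -3.15, -0.05, 12.8], [-1.5, -3.33, -0.05, 14.2], [-1.52, -3.37, -0.05, 15.0], [-1.52, -3.37, -0.05, 15.15], [-1.52, -3.37, -0.05, 15.15]]

```text
clock: 8.1
tcp_pos: [448.9, 193.8, 254.5]
orientation: [2.792, -1.438, -0.001]
wrist_force: [-0.5, 0.0, -1.6]
opening: 24.0
```

Run:
```python
from h import *
s=shot("wrist","pics/w6.png");print(s["tcp_pos"],yaw(s),s["clock"],s["wrist_force"],s["joint_positions"])
np.save("w6.npy",wristT(s))
```

```text
[448.94983167 193.77108026 254.45750872] -54.505227524442674 8.1 [-0.54223708  0.0431421  -1.61975467] [ 3.02591360e-01 -1.84975159e-01  1.73301059e+00 -4.54685716e-05
  1.59482165e+00  1.25388576e+00]
```

View pics/w6.png

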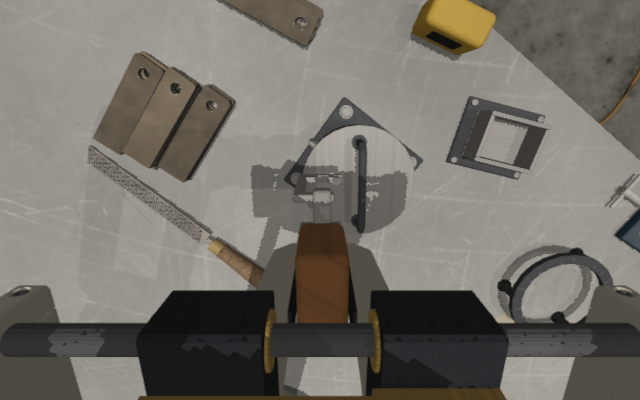

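Run:
```python
from h import *
im=cv2.imread("pics/w6.png");cv2.imwrite("pics/w6c.png",cv2.resize(im[110:250,280:430],None,fx=5,fy=4.2,interpolation=cv2.INTER_CUBIC))
```

```text
(no output)
```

View pics/w6c.png

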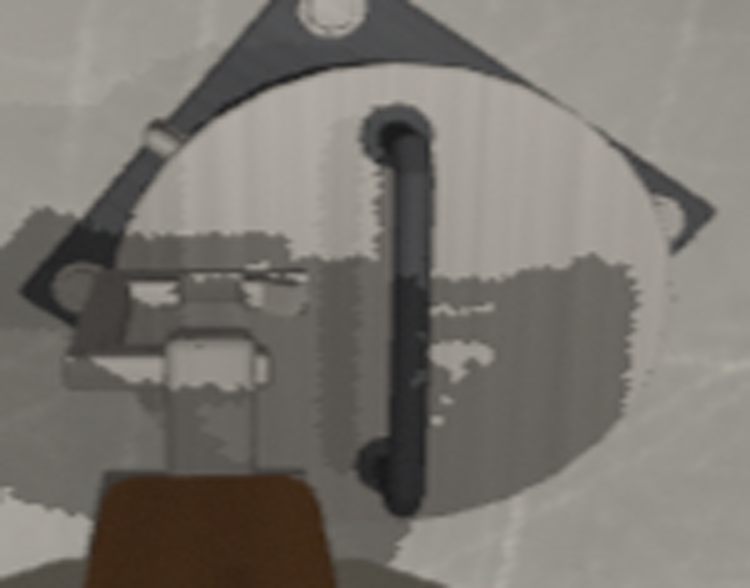

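Run:
```python
from h import *
T=np.load("w6.npy")
u=[[412/5+280,140/4.2+110],[405/5+280,505/4.2+110]]
P=np.array([ray("wrist",np.array(x)-.4,108,T) for x in u]);d=P[1]-P[0]
print(np.round(P,1),P.mean(0),np.degrees(np.arctan2(d[1],d[0])),np.linalg.norm(d))
e=np.array([[400,63],[118,250],[668,270],[430,520],[620,400],[190,140],[600,130]])/[5,4.2]+[280,110]-.4
E_=np.array([ray("wrist",u,74,T)[:2] for u in e])
from scipy.optimize import least_squares
r=least_squares(lambda p:np.hypot(*(E_-p[:2]).T)-p[2],[469,162,62]);print("lid circ",r.x,np.round(r.fun,1))
```

```text
[[509.9 188.8 108. ]
 [438.1 135.2 108. ]] [473.9816833  162.00995435 108.        ] -143.25744984941272 89.52404697181868
lid circ [472.425164   161.30600417  61.163485  ] [ 0.  -0.2  0.2  1.3 -1.9 -0.5  1.1]
```

The lid centre is about (472.5, 161.6) and the bar runs at about 36°. The three views agree to about 1.5 mm and 1.3°. I'll descend beside the bar, with the sole at about z = 79.

Emit:
send_rows:
  plan:
    - [[0, 0, 0.2, -0.1], [0, 0, 0.6, -0.1], [0, 0, 0.9, -0.1], [0, 0, 1.03, -0.1], [0, 0, 1.08, -0.1], [0, 0, 1.08, -0.1]]

```text
clock: 8.9
tcp_pos: [449.5, 194.1, 190.9]
orientation: [-2.798, 1.428, -0.001]
wrist_force: [-0.0, 0.5, -1.9]
opening: 23.8
```

Run:
```python
from h import *
shot("scene","pics/s7.png")
s=shot("wrist","pics/w7.png");np.save("w7.npy",wristT(s));print(s["tcp_pos"],yaw(s),s["clock"],s["wrist_force"],s["ft_torque"])
goto([472.5,161.6,189.2],-54)
im=cv2.imread("pics/s7.png")
a=cv2.resize(im[150:260,230:330],None,fx=5,fy=5,interpolation=cv2.INTER_CUBIC)
cv2.imwrite("pics/s7c.png",a)
im=cv2.imread("pics/w7.png");cv2.imwrite("pics/w7c.png",cv2.resize(im[60:260,230:430],None,fx=3,fy=3,interpolation=cv2.INTER_CUBIC))
```

```text
[449.5876229  194.13121221 191.15283114] -54.06398309611831 8.95 [-0.34758043  0.0658551  -1.98175384] [0.02221941 0.09211569 0.00013892]
at [449.7 194.2 191.3] yaw -54.06 -> d [0.663 0.011 0.035] twist -0.013 mm [39.8  0.6  2.1]
```

View pics/s7c.png

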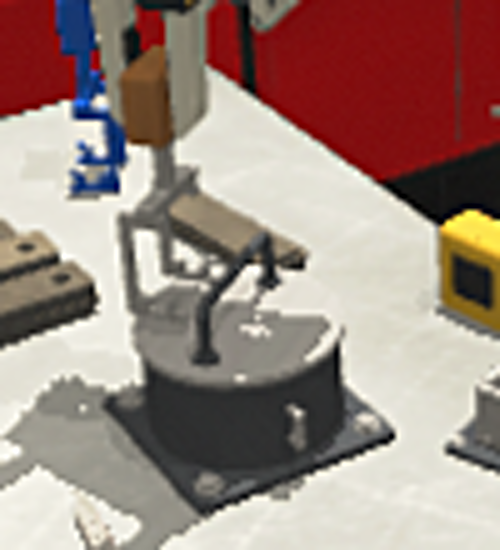

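View pics/w7c.png

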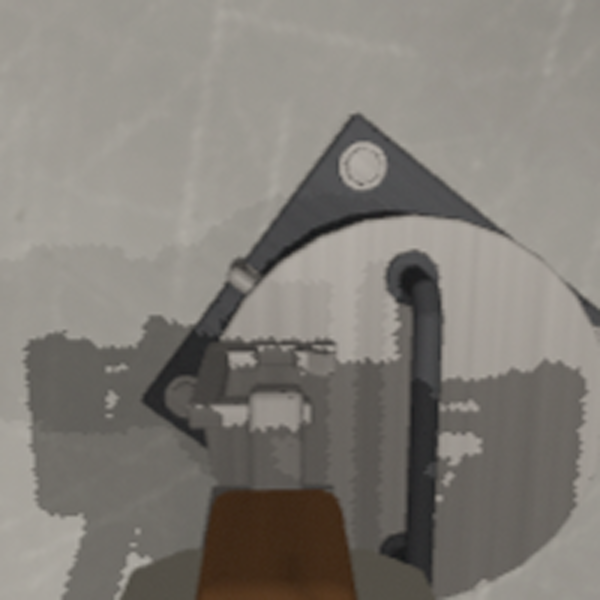

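The hooks stand level just above the flange, with the lips below the bar (scene crop near (200,275)). I'll slide in.

Emit:
send_rows:
  plan:
    - [[0, 0, 0.025, 0], [0.1, 0, 0.025, 0], [0.25, 0.01, 0.025, 0], [0.4, 0.01, 0.025, 0], [0.55, 0.01, 0.025, 0], [0.63, 0.01, 0.025, 0], [0.66, 0.01, 0.025, 0], [0.66, 0.01, 0.025, 0]]

```text
clock: 10.0
tcp_pos: [471.9, 161.5, 188.9]
orientation: [2.798, -1.428, -0.0]
wrist_force: [-0.3, 0.9, -1.9]
opening: 23.9
```

Run:
```python
from h import *
shot("scene","pics/s8.png")
s=shot("wrist","pics/w8.png");np.save("w8.npy",wristT(s));print(s["tcp_pos"],yaw(s),s["clock"],s["wrist_force"],s["ft_torque"])
im=cv2.imread("pics/s8.png")
a=cv2.resize(im[170:260,230:330],None,fx=5,fy=5,interpolation=cv2.INTER_CUBIC)
im=cv2.imread("pics/w8.png");b=cv2.resize(im[100:250,250:400],None,fx=3,fy=3,interpolation=cv2.INTER_CUBIC)
cv2.imwrite("pics/s8c.png",a);cv2.imwrite("pics/w8c.png",b)
```

```text
[471.82220091 161.70930778 188.91391418] -54.06159039626208 10.05 [ 0.59946202 -0.61125041 -3.05600543] [-0.09507794  0.17203416 -0.00680574]
```

View pics/s8c.png

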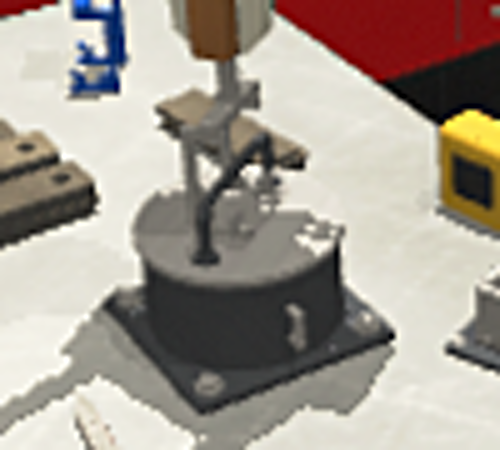

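View pics/w8c.png

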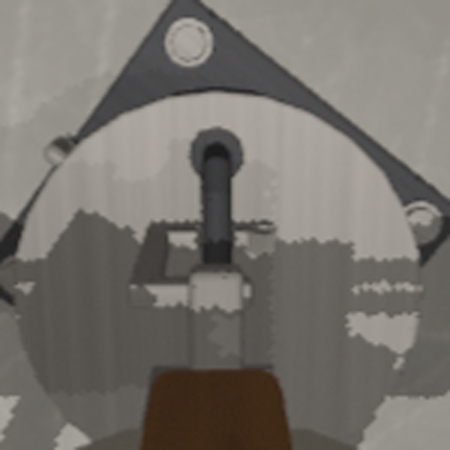

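The bar sits centred on the stem (both at column 216 of the crop). I'll raise the lifter to the bar gently.

Emit:
send_rows:
  plan:
    - [[0, 0, -0.08, 0], [0, 0, -0.16, 0], [0, 0, -0.24, 0], [0, 0, -0.27, 0], [0, 0, -0.29, 0], [0, 0, -0.3, 0], [0, 0, -0.3, 0], [0, 0, -0.3, 0]]

```text
clock: 11.1
tcp_pos: [471.9, 161.6, 206.8]
orientation: [2.798, -1.428, -0.0]
wrist_force: [0.7, 0.4, -2.2]
opening: 23.5
```

```bash
cat > st.py <<'E'
from h import *
s=env.sense();print(np.round(s["tcp_pos"],2),round(yaw(s),2),s["clock"],"F",np.round(s["wrist_force"],2),"M",np.round(s["ft_torque"],3),round(s["opening"],1))
E
python3 st.py
```

```text
[471.85 161.57 206.78] -54.07 11.1 F [ 0.68  0.42 -2.22] M [-0.042  0.118 -0.066] 23.5
```

Emit:
send_rows:
  plan:
    - [[0, 0, -0.015, 0], [0, 0, -0.03, 0], [0, 0, -0.03, 0]]

```text
clock: 11.48
tcp_pos: [472.0, 161.6, 208.9]
orientation: [-2.798, 1.428, -0.0]
wrist_force: [-0.1, -0.5, -2.0]
opening: 23.5
```

Emit:
send_rows:
  plan:
    - [[0, 0, -0.015, 0], [0, 0, -0.015, 0]]

```text
clock: 11.72
tcp_pos: [471.7, 161.5, 209.2]
orientation: [2.798, -1.428, -0.001]
wrist_force: [-0.3, 0.2, -4.1]
opening: 23.6
```

Emit:
send_rows:
  plan:
    - [[0, 0, -0.015, 0], [0, 0, -0.015, 0]]

```text
clock: 11.98
tcp_pos: [471.8, 161.6, 210.4]
orientation: [2.798, -1.428, -0.0]
wrist_force: [0.6, -0.6, -6.6]
opening: 23.7
```

Contact was made at TCP z ≈ 209, and the pull is now about 4 N. I'll go another fraction.

Emit:
send_rows:
  plan:
    - [[0, 0, -0.01, 0], [0, 0, -0.01, 0], [0, 0, -0.01, 0]]

```text
clock: 12.35
tcp_pos: [471.9, 161.6, 211.1]
orientation: [-2.798, 1.428, 0.0]
wrist_force: [-0.4, 0.1, -6.2]
opening: 23.9
```

```bash
python3 st.py
```

```text
[471.93 161.59 211.14] -54.07 12.35 F [-0.41  0.09 -6.16] M [-0.058  0.11  -0.022] 23.9
```

Emit:
send_rows:
  plan:
    - [[0, 0, -0.01, 0], [0, 0, -0.01, 0], [0, 0, -0.01, 0]]

```text
clock: 12.72
tcp_pos: [471.8, 161.5, 211.4]
orientation: [2.798, -1.428, -0.001]
wrist_force: [0.3, 0.1, -9.5]
opening: 24.0
```

Emit:
send_rows:
  plan:
    - [[0, 0, -0.01, 0], [0, 0, -0.01, 0], [0, 0, -0.01, 0]]

```text
clock: 13.1
tcp_pos: [471.6, 161.5, 211.6]
orientation: [2.798, -1.428, -0.001]
wrist_force: [2.9, 0.7, -16.4]
opening: 23.6
```

The stop is found: the lid hangs at about 4 N, and the lugs caught at about 1.2 mm further up. I'll ease down into the play and turn anticlockwise in steps, probing lightly after each one.

Emit:
send_rows:
  plan:
    - [[0, 0, 0.022, 0], [0, 0, 0.022, -0.8], [0, 0, 0.022, -1.6], [0, 0, 0.022, -2.4], [0, 0, 0.022, -2.4]]

```text
clock: 13.72
tcp_pos: [471.8, 161.6, 211.4]
orientation: [-2.932, 1.128, 0.0]
wrist_force: [-0.1, 0.0, -10.6]
opening: 23.6
```

```bash
python3 st.py
```

```text
[471.81 161.61 211.41] -42.09 13.725 F [ -0.12   0.03 -10.55] M [-0.13   0.198  0.054] 23.6
```

Emit:
send_rows:
  plan:
    - [[0, 0, -0.01, 0], [0, 0, -0.02, 0], [0, 0, -0.02, 0]]

```text
clock: 14.1
tcp_pos: [471.7, 161.5, 211.6]
orientation: [2.932, -1.128, -0.001]
wrist_force: [0.8, 0.7, -17.5]
opening: 23.6
```

```bash
python3 st.py
```

```text
[471.69 161.54 211.6 ] -42.09 14.1 F [  0.84   0.72 -17.52] M [ 0.075 -0.423  0.089] 23.6
```

Emit:
send_rows:
  plan:
    - [[0, 0, 0.03, 0], [0, 0, 0.03, -0.8], [0, 0, 0.03, -0.8], [0, 0, 0.01, -0.8], [0, 0, 0, -0.8], [0, 0, 0, -0.8]]

```text
clock: 14.85
tcp_pos: [472.1, 161.5, 211.6]
orientation: [2.969, -1.025, 0.0]
wrist_force: [6.4, 0.4, -17.6]
opening: 23.8
```

Emit:
send_rows:
  plan:
    - [[0, 0, 0.03, 0], [0, 0, 0.03, -0.8], [0, 0, 0.03, -0.8], [0, 0, 0.01, -0.8], [0, 0, 0, -0.8], [0, 0, 0, -0.8]]

```text
clock: 15.6
tcp_pos: [471.8, 161.6, 211.5]
orientation: [3.003, -0.921, -0.001]
wrist_force: [3.9, 1.3, -17.0]
opening: 23.7
```

Still locked at 20° (the probe reads −17 N). I'll continue.

Emit:
send_rows:
  plan:
    - [[0, 0, 0.03, 0], [0, 0, 0.03, -0.8], [0, 0, 0.03, -0.8], [0, 0, 0.01, -0.8], [0, 0, 0, -0.8], [0, 0, 0, -0.8]]

```text
clock: 16.35
tcp_pos: [471.9, 161.5, 211.6]
orientation: [3.034, -0.816, -0.0]
wrist_force: [4.4, 0.2, -16.5]
opening: 23.5
```

```bash
python3 st.py
```

```text
[471.93 161.53 211.57] -30.1 16.35 F [  4.37   0.24 -16.48] M [ 0.013 -1.205 -0.015] 23.5
```

Emit:
send_rows:
  plan:
    - [[0, 0, 0.03, 0], [0, 0, 0.03, -0.8], [0, 0, 0.03, -0.8], [0, 0, 0.01, -0.8], [0, 0, 0, -0.8], [0, 0, 0, -0.8]]

```text
clock: 17.1
tcp_pos: [471.8, 161.5, 211.5]
orientation: [3.06, -0.709, -0.001]
wrist_force: [4.3, 1.1, -14.7]
opening: 23.8
```

```bash
python3 st.py
```

```text
[471.82 161.54 211.53] -26.09 17.1 F [  4.31   1.12 -14.71] M [ 0.147 -0.993 -0.03 ] 23.8
```

Emit:
send_rows:
  plan:
    - [[0, 0, 0.03, 0], [0, 0, 0.03, -0.8], [0, 0, 0.03, -0.8], [0, 0, 0.01, -0.8], [0, 0, 0, -0.8], [0, 0, 0, -0.8]]

```text
clock: 17.85
tcp_pos: [471.8, 161.5, 211.6]
orientation: [3.083, -0.602, -0.001]
wrist_force: [4.0, 1.2, -16.1]
opening: 23.8
```

```bash
python3 st.py
```

```text
[471.85 161.52 211.56] -22.1 17.85 F [  3.99   1.21 -16.11] M [ 0.134 -0.969 -0.009] 23.8
```

Emit:
send_rows:
  plan:
    - [[0, 0, 0.03, 0], [0, 0, 0.03, -0.8], [0, 0, 0.03, -0.8], [0, 0, 0.01, -0.8], [0, 0, 0, -0.8], [0, 0, 0, -0.8]]

```text
clock: 18.6
tcp_pos: [471.8, 161.5, 211.6]
orientation: [3.102, -0.494, -0.001]
wrist_force: [2.2, 1.5, -14.1]
opening: 23.9
```

```bash
python3 st.py
```

```text
[471.83 161.52 211.61] -18.1 18.6 F [  2.19   1.54 -14.13] M [ 0.137 -0.824 -0.023] 23.9
```

Emit:
send_rows:
  plan:
    - [[0, 0, 0.03, 0], [0, 0, 0.03, -0.8], [0, 0, 0.03, -0.8], [0, 0, 0.01, -0.8], [0, 0, 0, -0.8], [0, 0, 0, -0.8]]

```text
clock: 19.35
tcp_pos: [471.9, 161.7, 212.2]
orientation: [-3.118, 0.385, 0.0]
wrist_force: [-0.4, 1.4, -5.1]
opening: 23.8
```

```bash
python3 st.py
python3 - <<'E'
from h import *
shot("scene","pics/s9.png")
s=shot("wrist","pics/w9.png")
im=cv2.imread("pics/s9.png")
a=cv2.resize(im[160:260,230:330],None,fx=4,fy=4,interpolation=cv2.INTER_CUBIC)
im=cv2.imread("pics/w9.png");b=cv2.resize(im[100:250,250:400],None,fx=8/3,fy=8/3,interpolation=cv2.INTER_CUBIC)
cv2.imwrite("pics/s9c.png",np.hstack([a,b]))
E
```

```text
[471.86 161.67 212.24] -14.08 19.35 F [-0.38  1.43 -5.14] M [0.067 0.113 0.009] 23.8
```

View pics/s9c.png

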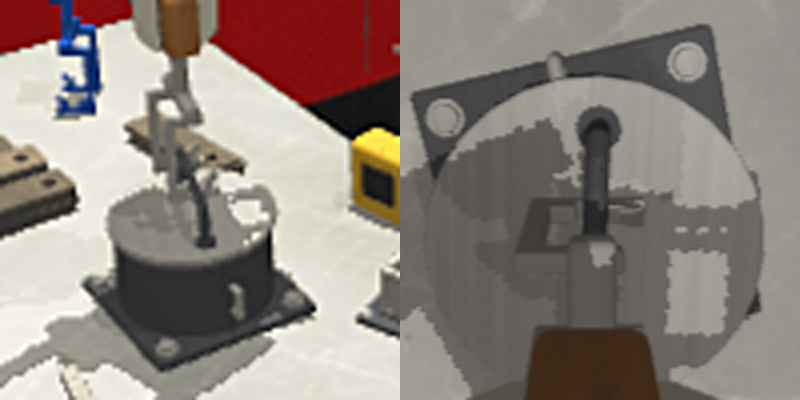

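It's free: at 40° turned, the probe rises to 212.2 with only the lid's weight on it, and the picture shows the bar still seated and the lid turned with the lifter. I'll turn 4° more to be well inside the window, then lift slowly.

Emit:
send_rows:
  plan:
    - [[0, 0, 0.015, 0], [0, 0, 0.015, -0.8], [0, 0, 0.015, -0.8], [0, 0, -0.02, -0.8], [0, 0, -0.04, -0.8], [0, 0, -0.04, -0.8]]

```text
clock: 20.2
tcp_pos: [472.1, 161.6, 214.9]
orientation: [-3.129, 0.276, -0.001]
wrist_force: [-0.1, 0.1, -5.9]
opening: 23.4
```

```bash
python3 st.py
```

```text
[472.07 161.63 214.87] -10.09 20.2 F [-0.09  0.06 -5.94] M [-0.035  0.04  -0.05 ] 23.4
```

Emit:
send_rows:
  plan:
    - [[0, 0, -0.04, 0], [0, 0, -0.08, 0], [0, 0, -0.08, 0]]

```text
clock: 20.58
tcp_pos: [472.1, 161.6, 219.8]
orientation: [-3.129, 0.276, -0.001]
wrist_force: [0.3, 1.3, -5.0]
opening: 23.7
```

Emit:
send_rows:
  plan:
    - [[0, 0, -0.05, 0], [0, 0, -0.12, 0], [0, 0, -0.2, 0], [0, 0, -0.2, 0]]

```text
clock: 21.08
tcp_pos: [472.3, 161.7, 232.2]
orientation: [-3.129, 0.276, -0.002]
wrist_force: [0.9, -1.2, -6.2]
opening: 23.8
```

```bash
python3 st.py
```

```text
[472.32 161.7  232.18] -10.07 21.075 F [ 0.93 -1.18 -6.18] M [-0.037  0.047 -0.004] 23.8
```

```bash
cat > ring.py <<'E'
from h import *
from scipy.ndimage import map_coordinates
from scipy.optimize import minimize
def circ(c,r,z):
    t=np.linspace(0,2*np.pi,180,endpoint=False);return np.c_[c[0]+r*np.cos(t),c[1]+r*np.sin(t),np.full(180,z)]
def ringfit(fn,name,T=None,x0=(495,-175)):
    im=cv2.GaussianBlur(cv2.imread(fn,0),(0,0),.8).astype(float)
    def I(c,r,z):
        q=proj(name,circ(c,r,z),T);return map_coordinates(im,[q[:,1],q[:,0]],order=1,mode="nearest")
    def cost(c):
        k=lambda v:np.minimum(v,140).mean()
        d=3
        return k(I(c,68-d,36))+k(I(c,55+d,36))-k(I(c,68+d,36))*1-k(I(c,55-d,36))
    best=min(((cost((x,y)),x,y) for x in np.arange(x0[0]-15,x0[0]+16,1) for y in np.arange(x0[1]-15,x0[1]+16,1)))
    r=minimize(cost,best[1:],method="Nelder-Mead");return r.x,r.fun
def draw(fn,name,c,T,box,f,out):
    im=cv2.imread(fn);x0,y0,x1,y1=box;a=cv2.resize(im[y0:y1,x0:x1],None,fx=f,fy=f,interpolation=cv2.INTER_CUBIC)
    for r in (55,68):
        q=((proj(name,circ(c,r,36),T)-[x0,y0]+.5)*f).astype(np.int32);cv2.polylines(a,[q],True,(0,0,255),1)
    cv2.imwrite(out,a)
if __name__=="__main__":
    T2=np.load("w2.npy")
    for a in (("pics/scene0.png","scene",None),("pics/top0.png","top",None),("pics/w2.png","wrist",T2),("pics/w6.png","wrist",np.load("w6.npy"))): print(a[0],ringfit(*a))
    c=ringfit("pics/w2.png","wrist",T2)[0];draw("pics/w2.png","wrist",c,T2,(60,100,200,230),4,"pics/r2.png")
    c=ringfit("pics/scene0.png","scene")[0];draw("pics/scene0.png","scene",c,None,(320,255,400,330),5,"pics/r0.png")
E
python3 ring.py
```

```text
Traceback (most recent call last):
  File "ring.py", line 23, in <module>
    for a in (("pics/scene0.png","scene",None),("pics/top0.png","top",None),("pics/w2.png","wrist",T2),("pics/w6.png","wrist",np.load("w6.npy"))): print(a[0],ringfit(*a))
                                                                                                                                                              ~~~~~~~^^^^
  File "ring.py", line 14, in ringfit
    best=min(((cost((x,y)),x,y) for x in np.arange(x0[0]-15,x0[0]+16,1) for y in np.arange(x0[1]-15,x0[1]+16,1)))
  File "ring.py", line 14, in <genexpr>
    best=min(((cost((x,y)),x,y) for x in np.arange(x0[0]-15,x0[0]+16,1) for y in np.arange(x0[1]-15,x0[1]+16,1)))
               ~~~~^^^^^^^
  File "ring.py", line 13, in cost
    return k(I(c,68-d,36))+k(I(c,55+d,36))-k(I(c,68+d,36))*1-k(I(c,55-d,36))
             ~^^^^^^^^^^^
  File "ring.py", line 9, in I
    q=proj(name,circ(c,r,z),T);return map_coordinates(im,[q[:,1],q[:,0]],order=1,mode="nearest")
  File "h.py", line 9, in proj
    c=env.camera_info(name);K=c["K"];M=c["cam_to_world"] if T is None else T
ValueError: time passes only in moves, steps and waits
```

Emit:
send_rows:
  plan:
    - [[0, 0, -0.2, 0], [0, 0, -0.45, 0], [0, 0, -0.65, 0], [0, 0, -0.7, 0], [0, 0, -0.7, 0]]

```text
clock: 21.7
tcp_pos: [472.0, 161.6, 273.6]
orientation: [-3.129, 0.276, -0.001]
wrist_force: [0.3, -0.8, -6.2]
opening: 23.6
```

```bash
sed -i 's/env.camera_info(name)/CI(name)/; s/env.camera_info("wrist")\["tool/CI("wrist")["tool/' h.py && sed -i '3a import functools\n@functools.lru_cache(None)\ndef CI(n): return env.camera_info(n)' h.py; python3 ring.py
python3 - <<'E'
import cv2,numpy as np
a=cv2.imread("pics/r2.png");b=cv2.imread("pics/r0.png");h=min(a.shape[0],b.shape[0]);cv2.imwrite("pics/rr.png",np.hstack([a[:h,:400],b[:h]]))
E
```

```text
pics/scene0.png (array([ 493.87117103, -181.71355855]), np.float64(-82.46587973187275))
pics/top0.png (array([ 493.36143929, -171.74689685]), np.float64(-77.03073421094075))
pics/w2.png (array([ 498.00546164, -173.81740578]), np.float64(-92.96487986212912))
pics/w6.png (array([ 499.39801586, -170.58940144]), np.float64(-55.88034611474377))
```

```bash
python3 st.py
python3 - <<'E'
from h import *
s=shot("wrist","pics/w10.png");np.save("w10.npy",wristT(s));shot("scene","pics/s10.png")
E
```

```text
[472.04 161.63 273.65] -10.07 21.7 F [ 0.29 -0.78 -6.24] M [-0.071  0.078  0.001] 23.6
```

View pics/rr.png

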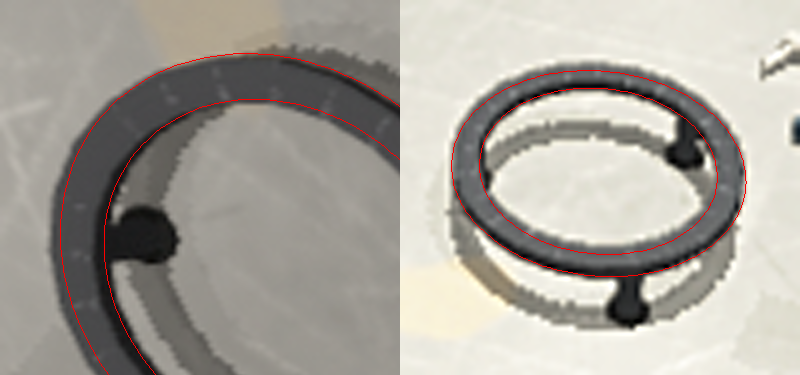

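View pics/s10.png

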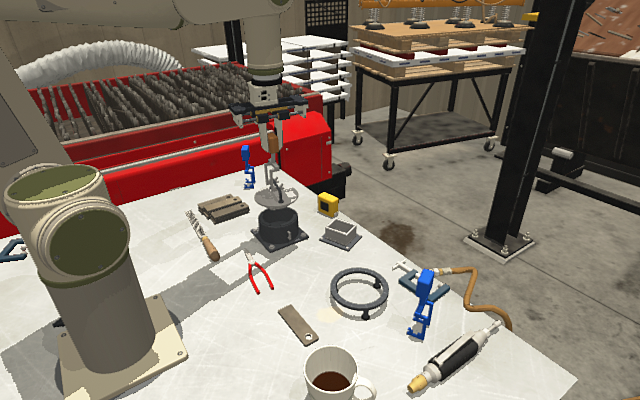

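The lid hangs level, well clear of the pot (scene (275,200)). The ring estimates scatter by a few mm, so I'll take one good look from above before placing, travelling gently.

Run:
```python
from h import *
goto([377,-197,285],-80)
print(ray("top",(457,287),90),ray("top",(445,209),100),ray("scene",(331,350),95))
for n in (20,):
    t=np.arange(1,n+1)/n;print(np.round(10*t**3-15*t**4+6*t**5,3))
```

```text
at [471.7 161.5 272.8] yaw -10.07 -> d [-0.509  6.159 -0.2  ] twist 13.986 mm [-30.5 369.5 -12. ]
[ 287.60319385 -335.48903108   90.        ] [ 532.37839608 -306.52611391  100.        ] [ 311.46436311 -320.28602439   95.        ]
[0.001 0.009 0.027 0.058 0.104 0.163 0.235 0.317 0.407 0.5   0.593 0.683
 0.765 0.837 0.896 0.942 0.973 0.991 0.999 1.   ]
```

Emit:
send_rows:
  plan:
    - [[0, 0.01, 0, 0.01], [0, 0.06, 0, 0.13], [-0.01, 0.17, -0.01, 0.38], [-0.03, 0.36, -0.01, 0.81], [-0.05, 0.64, -0.02, 1.46], [-0.08, 1.0, -0.03, 2.28], [-0.12, 1.45, -0.05, 3.29], [-0.16, 1.95, -0.06, 4.44], [-0.2, 2.5, -0.08, 5.7], [-0.25, 3.08, -0.1, 7.0]]

```text
clock: 23.05
tcp_pos: [424.1, -19.5, 279.7]
orientation: [2.898, -1.213, 0.001]
wrist_force: [-0.0, -0.2, -6.0]
opening: 24.3
```

Emit:
send_rows:
  plan:
    - [[0.29, 0.5, -0.02, 1.3], [0.57, 0.98, -0.04, 2.56], [0.83, 1.41, -0.05, 3.71], [1.05, 1.8, -0.07, 4.72], [1.24, 2.11, -0.08, 5.54], [1.38, 2.36, -0.09, 6.19], [1.48, 2.52, -0.1, 6.62], [1.53, 2.62, -0.1, 6.87], [1.56, 2.66, -0.1, 7.0], [1.56, 2.67, -0.1, 7.0]]

```text
clock: 24.3
tcp_pos: [377.6, -197.0, 285.4]
orientation: [-2.406, 2.02, 0.0]
wrist_force: [-0.2, 0.4, -5.1]
opening: 23.5
```

```bash
python3 st.py
python3 - <<'E'
from h import *
s=shot("wrist","pics/w11.png");np.save("w11.npy",wristT(s));print(s["tcp_pos"],yaw(s))
from ring import ringfit,draw
c=ringfit("pics/w11.png","wrist",wristT(s),(496,-175));print(c)
draw("pics/w11.png","wrist",c[0],wristT(s),(120,0,520,250),2,"pics/r11.png")
E
```

```text
[ 377.6  -196.99  285.37] -80.05 24.3 F [-0.19  0.36 -5.11] M [-0.027  0.14   0.005] 23.5
[ 377.59721789 -196.98541344  285.36979385] -80.0492911498218
(array([ 497.7182437 , -176.90419615]), np.float64(-86.1427373506422))
```

View pics/r11.png

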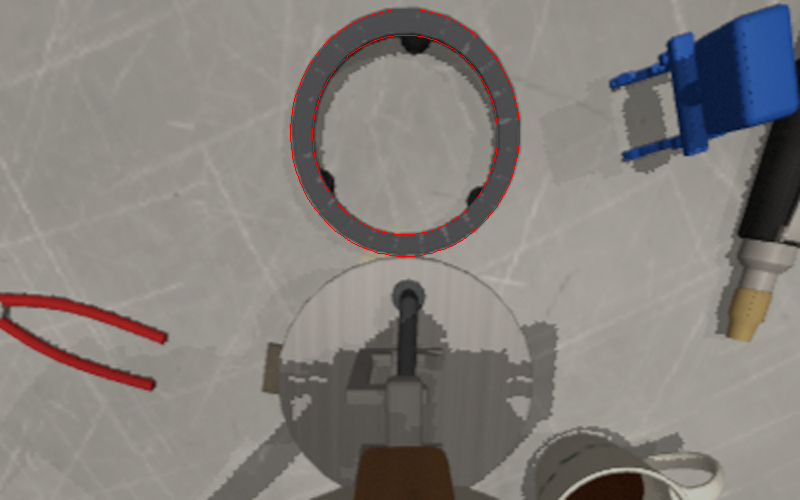

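Run:
```python
from h import *
from scipy.optimize import least_squares
T=np.load("w11.npy")
e=np.array([[405,257],[280,385],[531,385],[300,316],[512,318],[340,275],[470,275],[287,420],[526,420]])/2+[120,0]-.25
E_=np.array([ray("wrist",u,150,T)[:2] for u in e])
r=least_squares(lambda p:np.hypot(*(E_-p[:2]).T)-p[2],[377,-197,62]);print(r.x,np.round(r.fun,1))
r=least_squares(lambda p:np.hypot(*(E_-p[:2]).T)-62,[377,-197]);print(r.x,np.round(r.fun,1))
goto([497.7,-176.9,285],-80)
```

```text
[ 378.36411675 -198.41219411   60.81602817] [ 0.5 -0.  -0.3 -0.5 -0.9  0.4  0.1 -0.   0.7]
[ 377.14957013 -198.62619872] [ 0.6 -1.2 -1.4 -1.  -1.4  0.3 -0.  -1.6 -0.8]
at [ 377.6 -196.9  285.4] yaw -80.03 -> d [ 0.019 -2.029  0.006] twist -0.006 mm [   1.1 -121.8    0.4]
```

The ring is fitted cleanly at (497.7, −176.9), and the lid is centred under the tool to about 1.5 mm. I'll move over it.

Emit:
send_rows:
  plan:
    - [[0, -0.02, 0, 0], [0, -0.13, 0, 0], [0, -0.36, 0, 0], [0, -0.65, 0, 0], [0, -1.0, 0, 0], [0, -1.35, 0, 0], [0, -1.65, 0, 0], [0, -1.85, 0, 0], [0, -1.98, 0, 0], [0, -2.03, 0, 0], [0, -2.03, 0, 0], [0, -2.03, 0, 0]]

```text
clock: 25.85
tcp_pos: [497.2, -176.3, 285.5]
orientation: [2.405, -2.021, 0.0]
wrist_force: [0.6, -0.5, -5.7]
opening: 23.9
```

Emit:
send_rows:
  plan:
    - [[0, 0, 0.05, 0], [0, 0, 0.15, 0], [0, 0, 0.35, 0], [0, 0, 0.6, 0], [0, 0, 0.85, 0], [0, 0, 1.05, 0], [0, 0, 1.15, 0], [0, 0, 1.2, 0], [0, 0, 1.2, 0]]

```text
clock: 26.98
tcp_pos: [497.6, -176.2, 213.6]
orientation: [-2.405, 2.021, -0.001]
wrist_force: [0.4, 0.4, -5.5]
opening: 23.7
```

```bash
python3 st.py
python3 - <<'E'
from h import *
shot("scene","pics/s12.png");s=shot("wrist","pics/w12.png")
im=cv2.imread("pics/s12.png");cv2.imwrite("pics/s12c.png",cv2.resize(im[170:340,290:460],None,fx=3.5,fy=3.5,interpolation=cv2.INTER_CUBIC))
goto([497.7,-176.9,177.2],-80)
E
```

```text
[ 497.65 -176.22  213.65] -80.07 26.975 F [ 0.39  0.45 -5.48] M [-0.022  0.154  0.001] 23.7
at [ 497.8 -176.3  214. ] yaw -80.07 -> d [0.009 0.005 0.614] twist -0.013 mm [ 0.5  0.3 36.8]
```

View pics/s12c.png

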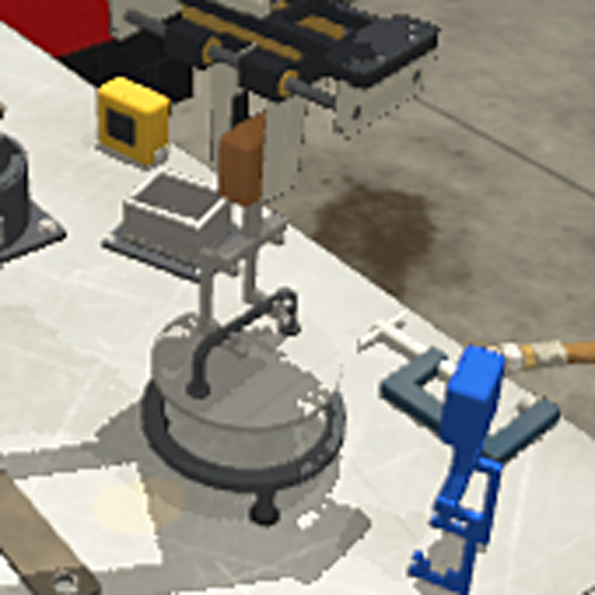

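View pics/w12.png

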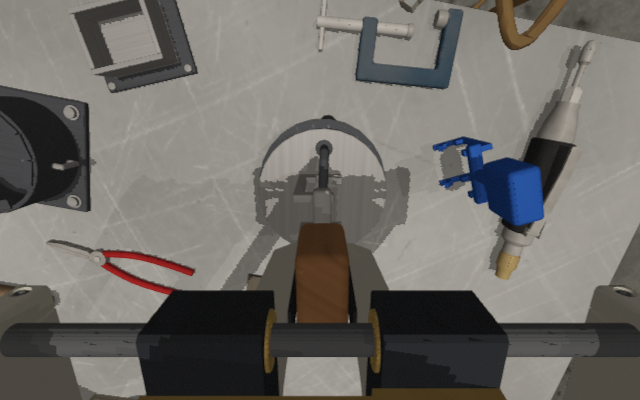

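The lid hangs level and concentric over the ring. I'll lower it gently.

Emit:
send_rows:
  plan:
    - [[0.005, 0, 0.05, 0], [0.005, 0, 0.12, 0], [0.005, 0, 0.2, 0], [0.005, 0, 0.28, 0], [0.005, 0, 0.36, 0], [0.005, 0, 0.43, 0], [0.005, 0, 0.48, 0], [0.005, 0, 0.5, 0], [0.005, 0, 0.5, 0]]

```text
clock: 28.2
tcp_pos: [497.6, -176.4, 183.4]
orientation: [2.405, -2.021, -0.0]
wrist_force: [-0.1, 0.5, -6.1]
opening: 23.9
```

Emit:
send_rows:
  plan:
    - [[0, 0, 0.02, 0], [0, 0, 0.035, 0], [0, 0, 0.05, 0], [0, 0, 0.065, 0], [0, 0, 0.08, 0], [0, 0, 0.08, 0]]

```text
clock: 28.95
tcp_pos: [497.5, -176.4, 178.5]
orientation: [2.405, -2.021, -0.0]
wrist_force: [0.1, 0.4, -6.3]
opening: 23.3
```

Emit:
send_rows:
  plan:
    - [[0, 0, 0.01, 0], [0, 0, 0.02, 0], [0, 0, 0.03, 0], [0, 0, 0.04, 0], [0, 0, 0.05, 0], [0, 0, 0.05, 0]]

```text
clock: 29.7
tcp_pos: [497.7, -176.5, 175.7]
orientation: [-2.405, 2.021, -0.0]
wrist_force: [-0.2, 0.3, -2.6]
opening: 23.6
```

```bash
python3 st.py
```

```text
[ 497.67 -176.48  175.72] -80.07 29.7 F [-0.17  0.35 -2.6 ] M [-0.011  0.116 -0.   ] 23.6
```

The weight came off at TCP z ≈ 177, as expected. I'll check with a picture while dropping clear of the bar.

Emit:
send_rows:
  plan:
    - [[0, 0, 0.05, 0], [0, 0, 0.12, 0], [0, 0, 0.2, 0], [0, 0, 0.26, 0], [0, 0, 0.3, 0], [0, 0, 0.305, 0], [0, 0, 0.305, 0]]

```text
clock: 30.58
tcp_pos: [497.7, -176.5, 157.4]
orientation: [-2.405, 2.021, -0.0]
wrist_force: [-0.4, -1.2, -1.5]
opening: 23.9
```

```bash
python3 st.py
python3 - <<'E'
from h import *
shot("scene","pics/s13.png")
im=cv2.imread("pics/s13.png");cv2.imwrite("pics/s13c.png",cv2.resize(im[210:340,300:420],None,fx=4.5,fy=4.5,interpolation=cv2.INTER_CUBIC))
E
```

```text
[ 497.66 -176.48  157.44] -80.06 30.575 F [-0.4  -1.21 -1.5 ] M [-0.034  0.18  -0.022] 23.9
```

View pics/s13c.png

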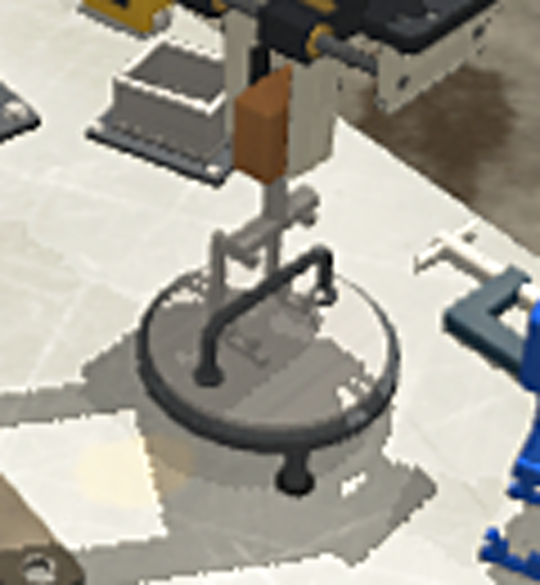

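The lid sits flat and concentric on the ring, and the hooks are low between flange and bar. I'll back out.

Emit:
send_rows:
  plan:
    - [[-0.08, 0, 0, 0], [-0.22, 0, 0, 0], [-0.38, 0, 0, 0], [-0.54, 0, 0, 0], [-0.65, 0, 0, 0], [-0.7, 0, 0, 0], [-0.7, 0, 0, 0]]

```text
clock: 31.5
tcp_pos: [490.4, -134.9, 157.4]
orientation: [2.406, -2.02, 0.0]
wrist_force: [-0.7, -0.4, -1.7]
opening: 23.6
```

```bash
python3 st.py
```

```text
[ 490.36 -134.94  157.39] -80.05 31.5 F [-0.74 -0.44 -1.68] M [-0.043  0.16  -0.025] 23.6
```

Emit:
send_rows:
  plan:
    - [[0, 0, -0.15, 0], [0, 0, -0.5, 0], [0, 0, -1.0, 0], [0, 0, -1.5, 0], [0, 0, -1.7, 0], [0, 0, -1.7, 0]]

```text
clock: 32.25
tcp_pos: [490.8, -135.4, 260.1]
orientation: [-2.405, 2.021, -0.003]
wrist_force: [-0.3, 0.3, -3.7]
opening: 23.9
```

```bash
python3 st.py;  python3 - <<'E'
from h import *
goto([607.25,38.44,251],21.18)
shot("scene","pics/s14.png")
im=cv2.imread("pics/s14.png");cv2.imwrite("pics/s14c.png",cv2.resize(im[130:340,290:460],None,fx=2.8,fy=2.8,interpolation=cv2.INTER_CUBIC))
E
```

```text
[ 490.83 -135.42  260.15] -80.08 32.25 F [-0.31  0.26 -3.65] M [-0.032  0.083 -0.014] 23.9
at [ 490.8 -135.4  260.1] yaw -80.08 -> d [-2.52  -2.41   0.154] twist -20.253 mm [-151.2 -144.6    9.2]
```

View pics/s14c.png

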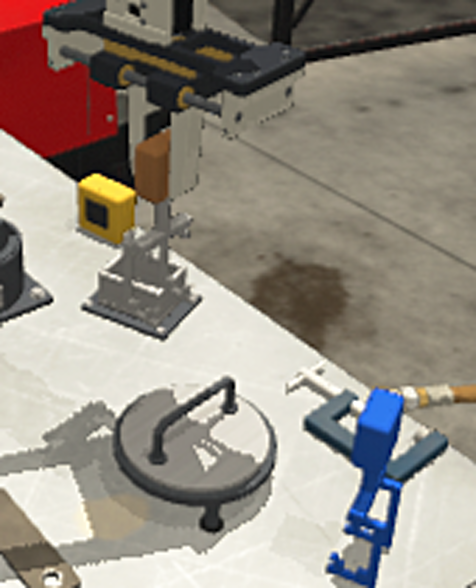

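The lid is home and the lifter is free. I'll head back to the holder.

Emit:
send_rows:
  plan:
    - [[-0.05, -0.05, 0, -1.0], [-0.2, -0.2, 0, -2.8], [-0.5, -0.45, 0, -4.7], [-0.85, -0.8, 0, -6.6], [-1.2, -1.15, 0, -8.5], [-1.55, -1.5, 0, -10.4], [-1.9, -1.8, 0, -12.3], [-2.15, -2.05, 0, -14.2], [-2.35, -2.25, 0.05, -16.1], [-2.47, -2.36, 0.1, -18.0], [-2.52, -2.41, 0.15, -19.6], [-2.52, -2.41, 0.15, -20.25]]

```text
clock: 33.8
tcp_pos: [605.7, 39.2, 247.4]
orientation: [-3.086, -0.583, 0.006]
wrist_force: [-0.2, -0.0, -2.6]
opening: 23.7
```

Emit:
send_rows:
  plan:
    - [[0, 0, 0, 0], [0, 0, 0, 0], [0, 0, 0, 0]]

```text
clock: 34.17
tcp_pos: [606.5, 38.7, 250.0]
orientation: [-3.088, -0.576, 0.001]
wrist_force: [-0.4, -0.3, -2.3]
opening: 23.7
```

```bash
python3 st.py;  python3 - <<'E'
from h import *
goto([607.25,38.44,120.2],21.18)
s=shot("wrist","pics/w15.png");shot("scene","pics/s15.png")
im=cv2.imread("pics/w15.png");cv2.imwrite("pics/w15c.png",cv2.resize(im[120:270,230:410],None,fx=4,fy=4,interpolation=cv2.INTER_CUBIC))
E
```

```text
[606.54  38.71 249.98] 21.13 34.175 F [-0.37 -0.27 -2.32] M [-0.052  0.012 -0.026] 23.7
at [606.5  38.7 250. ] yaw 21.13 -> d [0.01  0.009 2.163] twist -0.011 mm [  0.6   0.5 129.8]
```

View pics/w15c.png

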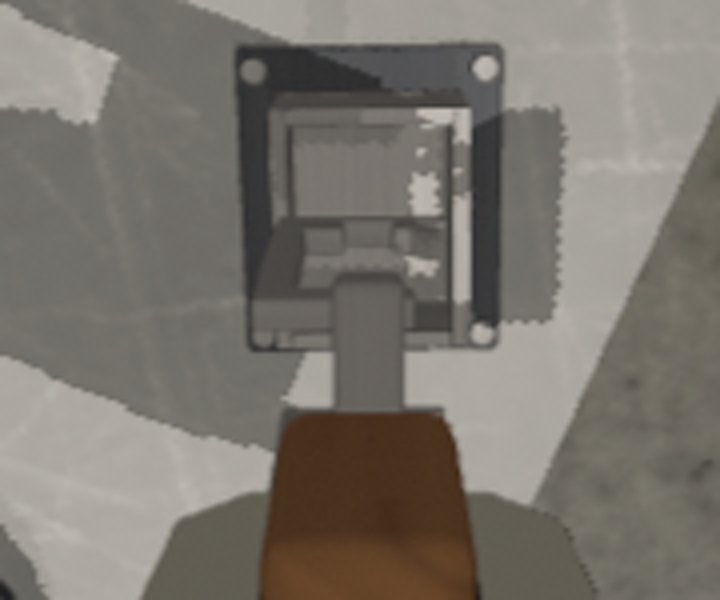

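The lifter is lined up over the pocket (stem at column 369, pocket about 370). I'll insert it.

Emit:
send_rows:
  plan:
    - [[0.01, 0.008, 0.2, -0.01], [0.01, 0.008, 0.6, -0.01], [0.01, 0.008, 1.0, -0.01], [0.01, 0.008, 1.25, -0.01], [0.01, 0.008, 1.4, -0.01], [0.01, 0.008, 1.5, -0.01], [0.01, 0.008, 1.6, -0.01], [0.01, 0.008, 1.7, -0.01], [0.01, 0.008, 1.8, -0.01], [0.01, 0.008, 1.9, -0.01], [0.01, 0.008, 2.0, -0.01], [0.01, 0.008, 2.0, -0.01]]

```text
clock: 35.78
tcp_pos: [606.9, 38.6, 129.5]
orientation: [-3.088, -0.579, 0.002]
wrist_force: [0.6, 0.8, -2.3]
opening: 23.5
```

```bash
python3 st.py;  python3 - <<'E'
from h import *
goto([607.25,38.44,120.2],21.18)
E
```

```text
[606.89  38.58 129.46] 21.23 35.775 F [ 0.56  0.8  -2.26] M [-0.088  0.056  0.009] 23.5
at [606.9  38.6 129.5] yaw 21.23 -> d [0.005 0.004 0.154] twist 0.01 mm [0.3 0.3 9.3]
```

Emit:
send_rows:
  plan:
    - [[0, 0, 0.05, 0], [0, 0, 0.1, 0], [0, 0, 0.13, 0], [0, 0, 0.145, 0], [0, 0, 0.145, 0]]

```text
clock: 36.4
tcp_pos: [607.4, 38.6, 121.6]
orientation: [-3.088, -0.579, 0.0]
wrist_force: [0.5, 0.6, -2.2]
opening: 24.0
```

Emit:
send_rows:
  plan:
    - [[0, 0, 0.01, 0], [0, 0, 0.015, 0], [0, 0, 0.015, 0]]

```text
clock: 36.78
tcp_pos: [607.4, 38.6, 120.7]
orientation: [3.088, 0.579, -0.0]
wrist_force: [0.3, -0.1, -1.9]
opening: 23.6
```

```bash
python3 st.py
```

```text
[607.39  38.58 120.71] 21.23 36.775 F [ 0.29 -0.14 -1.94] M [-0.06   0.039  0.037] 23.6
```

Emit:
send_rows:
  plan:
    - [[0, 0, 0.01, 0], [0, 0, 0.01, 0], [0, 0, 0.01, 0]]

```text
clock: 37.15
tcp_pos: [607.5, 38.5, 120.2]
orientation: [3.088, 0.579, 0.0]
wrist_force: [0.7, -0.0, -2.3]
opening: 23.9
```

Emit:
send_rows:
  plan:
    - [[0, 0, 0.01, 0], [0, 0, 0.01, 0], [0, 0, 0.01, 0]]

```text
clock: 37.52
tcp_pos: [607.6, 38.6, 120.2]
orientation: [3.088, 0.579, 0.001]
wrist_force: [-2.4, 0.6, 5.1]
opening: 23.9
```

It's on the floor (+5 N). I'll back off a hair and open slowly.

Emit:
send_rows:
  plan:
    - [[0, 0, -0.006, 0], [0, 0, -0.006, 0]]

```text
clock: 37.78
tcp_pos: [607.6, 38.6, 120.2]
orientation: [3.088, 0.579, 0.001]
wrist_force: [-2.1, 0.3, 5.1]
opening: 23.7
```

Emit:
send_rows:
  plan:
    - [[0, 0, 0, 0], [0, 0, 0, 0], [0, 0, 0, 0], [0, 0, 0, 0], [0, 0, 0, 0], [0, 0, 0, 0], [0, 0, 0, 0], [0, 0, 0, 0]]
  grip: 0

```text
clock: 38.78
tcp_pos: [607.4, 38.6, 119.9]
orientation: [3.088, 0.579, -0.0]
wrist_force: [-0.1, 0.5, 0.6]
opening: 92.7
```

```bash
python3 st.py
python3 - <<'E'
from h import *
s=shot("wrist","pics/w16.png")
E
```

```text
[607.4   38.55 119.9 ] 21.23 38.775 F [-0.1   0.55  0.57] M [-0.006  0.03   0.062] 92.7
```

View pics/w16.png

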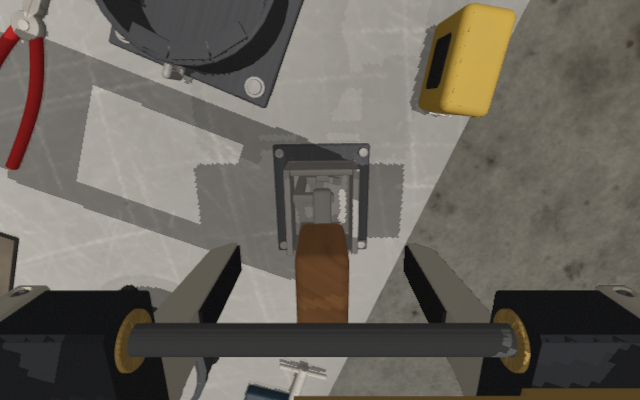

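The lifter stands upright, with its grip at (322,270) just as before, and the fingers are open and clear. I'll withdraw.

Emit:
send_rows:
  plan:
    - [[0, 0, -0.1, 0], [0, 0, -0.4, 0], [0, 0, -0.9, 0], [0, 0, -1.5, 0], [0, 0, -2.1, 0], [0, 0, -2.5, 0], [0, 0, -2.6, 0], [0, 0, -2.6, 0]]

```text
clock: 39.83
tcp_pos: [607.5, 38.6, 276.3]
orientation: [3.088, 0.579, 0.001]
wrist_force: [0.2, -0.1, 0.4]
opening: 92.9
```

```bash
python3 st.py
python3 - <<'E'
from h import *
shot("scene","pics/s17.png");s=shot("wrist","pics/w17.png")
im=cv2.imread("pics/s17.png");cv2.imwrite("pics/s17c.png",cv2.resize(im[140:340,230:460],None,fx=3,fy=3,interpolation=cv2.INTER_CUBIC))
from ov import *
im=cv2.imread("pics/scene0.png")
E
```

```text
[607.55  38.56 276.28] 21.23 39.825 F [ 0.21 -0.06  0.38] M [-0.066  0.064  0.024] 92.9
```

View pics/s17c.png

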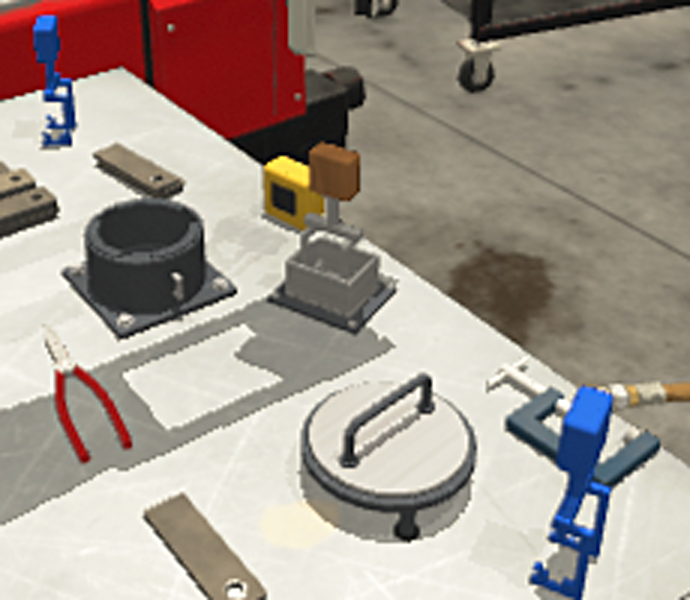

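View pics/w17.png

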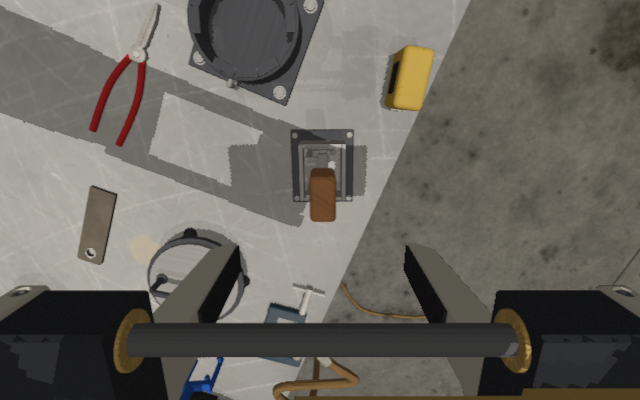

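The lid is level and concentric on the ring (crop (388,440)), the lifter stands upright in its holder (crop (332,230)), and the tape, clamp and blue look-alikes look unmoved. I'm handing in.

Run:
```python
from h import *
print(env.hand_in())
```

```text
the job is handed in; nothing more can be done
None
```

The job is done and handed in at about 40 s of the 67 s allowed. The lid sits on the ring stand and the lifter is back in its holder; `hand_in` gave no verdict.

- **Unlocking:** I took the brown-gripped lifter from its pocket and hooked the loop bar. I then turned the lid anticlockwise in 4° steps with light test pulls. The wrist force peaked at about 18 N, of which roughly 15 N was on the lid, against the 35 N limit. The lugs came free between 36° and 40°, and I lifted the lid at 44° with only its own weight of about 4 N on the lifter.
- **Placing:** I set the lid down gently on the ring stand and backed the lifter out.
- **Returning the lifter:** I stood it in its pocket within about 1 mm of where it started, let go and moved clear.

**Last checks:** In the pictures the lid looks flat and concentric on the ring, the lifter is upright, and the tape, clamp and blue look-alikes look unmoved. The tool sensor read close to zero with the gripper open.

**Disagreements:**
- Early estimates of the ring's position differed by 5 to 10 mm between cameras. I used a close view from above, which fitted cleanly.
- Up to about 6 N of sideways force showed during some of the locked test pulls. It was gone once the lugs were free.

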